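Put the turquoise bead case away upright in the rack

TASK

Put away the case of turquoise beads that lies on the mat: stand it on end, turquoise latch end up, in its own empty place in the wooden rack (the one lined with turquoise felt), all the way down on the felt. Set it in without letting it drop or topple, and leave the other cases and the things on the desk where they are.

Things in the scene. Friction and masses are not known exactly. Their poses are not given: they have to be found in the camera images.
- case_turq_mid (a point): centre of the slim closed case of turquoise beads, a rigid box 104 mm long, 56 mm wide, 26 mm thick, about 0.14 kg, clear with one opaque turquoise end (the latch end, 12 mm of the length). It starts lying flat, lid up, on the mat, latch end roughly towards the robot's right (-y). Axes: x runs along the length from the middle towards the latch end, y across the width, z out of the lid. It stands safely by itself on its foot end (the end away from the latch).
- place_floor (a point): centre of the felt-lined floor of the empty place in the rack. Axes: x along the 56 mm width that a stored case takes, y along the row of cases (across the thickness of a stored case), z up. The place is 64 mm by 34 mm; a case standing in it has its centre 52 mm above this point. It is one of the two inner places of the rack. Walls seen from this point: dividers 55 mm high on both y sides, rails 30 mm high and 6 mm thick on both x sides.
- rack: light wooden rack, fixed to the desk; origin at the centre of its underside, x and y as for place_floor, z up. 80 mm by 170 mm (y), base 12 mm thick, four places in a row along y with centres at y = -57, -19, 19 and 57 mm, dividers 4 mm thick; end panels 9 mm thick at both y ends reach 150 mm above the desk. The tops of the stored cases are 116 mm above the desk.
- case_red_mid (a point): centre of the red case that stands in an outer place of the rack (same size as the turquoise one, latch end up; here z points up, x along its width)
- case_amber_mid (a point): centre of the amber case that stands in the other inner place of the rack (same size, latch end up; z up, x along its width)
- case_violet_mid (a point): centre of the violet case that stands in the other outer place of the rack (same size, latch end up; z up, x along its width)
- case_pink_mid (a point): centre of the pink case that lies on the mat, same size and axes as the turquoise case; it stays there
- pliers_joint (a point): joint of the small red-handled pliers lying on the desk, 135 mm long, 11 mm high, jaws along x
- spool_mid (a point): centre of the spool of copper wire standing on the desk, 48 mm across, 30 mm high
- jar_mid (a point): centre of the small glass jar with metal lid, 48 mm across, 55 mm high
- mat: grey bead mat under the two lying cases, fixed, 360 mm (x) by 500 mm (y) and 3 mm thick; origin at the centre of its underside; free room to set a case down

How it is judged:
By the outcome, as a careful person would: the job done as asked, in the order asked, and still so for the second after the job is handed in, with the robot touching nothing.
It also fails if it takes over 64 s, if anything falls off the work surface, if the arm or the gripper's body presses on something with over 40 N, if the wrist force passes 120 N, or if a joint passes its speed limit or range.

ROBOT

A 6-joint arm with a two-finger parallel gripper is mounted at the origin on the work surface. World frame = base frame: x ahead of the robot, y to its left, z up, the work surface at z = 0. Lengths are in m, angles in degrees, forces in N, time in s.
With the tool pointing down it reaches from about 0.35 to 0.775 m from the base axis. Payload 5.5 kg.
Tool frame: the origin (TCP) lies at the very end of the fingers, on their centre line; the grasp point (between the pads) lies behind it (arm.tcp_to_grasp is the z of the grasp point in the tool frame, in m); z points along the fingers, y is the direction in which the jaws open and shut (so a half turn about z gives the same grasp; the last joint's range is limited). The gripper opens to 85 mm and grips with 20 to 120 N. Pads are 22 mm wide; open, the fingers measure 114 mm over their backs; the gripper's body (76 mm by 85 mm) begins 54 mm behind the grasp point. The pads swing forward as they close: fully open they stand 13 mm farther back than shut.
Start: joints at [67.002, 17.945, 2.641, 74.691, 0, 82.002], TCP at [0.149, 0.555, 0.231] pointing down, gripper open.
Joint ranges: [-158.12, 158.12], [-49.38, 96.58], [-58.88, 72.47], [-126.05, 133.96], [-84.25, 85.87], [-180, 180]. Speed limits (degrees/s): [147.25, 147.25, 180, 180, 180, 180].

INTERFACE

Orientations are given as a 3x3 rotation matrix whose columns are the frame's x, y, z axes.
In Python, from rig import arm gives the robot as it stands.
- The arm moves only by the shell command python3 -m handwheel 'ROWS' [OPENING]. ROWS is JSON, a list of rows, each an object with "xyz": the shift along the tool's x, y, z in mm, a list of three; "dr": the turn, a rotation vector about the tool's x, y, z in degrees, a list of three. A call has exactly 10 rows; each row shifts and turns the commanded pose from where the row before left it, along the tool's axes as they then stand; what a row does not reach is not made up. A row lasts 1/12 s, in which the tool goes at most 41.7 mm and 7.16 degrees, less where a joint would pass 70% of its speed; a pose out of reach is approached as far as the arm can. A call with a gripper value outside its range is refused whole. OPENING is the opening, from 0 (shut) to 1 (fully open), set as the call begins (- or left out, the last holds). The fingers move at their own pace and stop on an object; the grip force is fixed at half the most. Time passes only in rows, so rows that do not move let the fingers close, or fill a call up. It gives the time, the measured TCP pose, the force and the opening at its end, in the units of the state.
- arm.get_obs(): the state, without advancing time (a new reading comes with each control period).
- arm.read_camera(name): name is "scene" or "top" or "wrist"; returns a dict with "image" (400x640x3 uint8, red, green, blue), "fx", "fy", "cx", "cy" (pixels), "eye" and "orientation" of the camera in the world; the wrist camera has in their place "mount" (4x4, takes a point from camera to tool coordinates, whose origin is the TCP and whose axes are the flange's). Camera axes: x right, y down, z forward; pixel columns grow to the right and rows downward; lengths in m; the calibration is good to about 2 mm. A picture is of the moment at which its call begins: read the wrist's pose just before it. There is no depth.
- arm.job_done(): hands the job in, once; it reports no verdict.
Trained networks look in the newest picture that a camera, given by its name, has taken for a name from the list of things; names that differ only in an ending like _2 or _b are one class to them, and where a whole thing is asked for, a point or a joint stands for the part that bears it (a point fixed in the world has none). Each returns a list of dicts, best first, with "p" (0 to 1); they miss things now and then, are a little off and sometimes report something else, mostly with a low value. They report only what shows in the picture. A call takes as long as a camera call.
- arm.recognise(thing, camera): "rect" ([left, top, width, height] in pixels, round what is visible of it).
- arm.outline_of(thing, camera): "region" (400x640 bool, what is visible of it) and "rect" ([left, top, width, height] in pixels, round what is visible of it).
The state is a dict: "t": time; "joints": joint angles; "joint_vel": joint speeds; "effort": joint torques, N m; "position": TCP position; "tool_rot": TCP orientation; "ft_force": force on the tool from outside, world axes, zero at the start; "wrist_torque": the same for the moment, N m; "finger_gap": opening from 0.0 (shut) to 1.0 (fully open).
Only numpy, scipy, OpenCV 4.12 (cv2) and the standard library are available. Lean on these libraries where they do the work, as an engineer would, in place of code of your own. Each camera call takes 0.05 s, during which the arm holds its last target.

## Working session

There is one attempt and no reset: what is moved stays moved. The work goes in short steps, Python scripts to look and compute and a shell command to move; the robot and the scene stay as the last step left them, time stands still between calls to the robot, and variables do not carry over. Pictures are saved under pics/ and viewed, and the job is handed in when it is done.

```bash
ls; mkdir -p pics
python3 - <<'E'
from rig import arm
import cv2,numpy as np
o=arm.get_obs(); print(o); print(arm.tcp_to_grasp)
for n in ['scene','top','wrist']:
    c=arm.read_camera(n)
    cv2.imwrite(f'pics/{n}0.png',c['image'][:,:,::-1])
    print(n,{k:v for k,v in c.items() if k!='image'})
E
```

```text
pics
{'t': 0.0, 'joints': array([6.70014943e+01, 1.79906931e+01, 2.57740430e+00, 7.46898464e+01,
       1.48873193e-03, 8.20028764e+01]), 'joint_vel': array([-0.01965567,  0.0551169 , -0.05475223, -0.05964289,  0.04312423,
       -0.03873155]), 'effort': array([ 8.97850314e-04, -4.80629110e+01,  2.98533404e+01,  1.95197971e-02,
        1.44703385e-06, -2.67797283e-06]), 'position': array([0.1486254 , 0.55494182, 0.23041302]), 'tool_rot': array([[-9.65919476e-01,  2.58841721e-01, -7.27209215e-04],
       [ 2.58842595e-01,  9.65918112e-01, -1.64681858e-03],
       [ 2.76159196e-04, -1.77892687e-03, -9.99998380e-01]]), 'ft_force': array([-0.52539348,  0.09103184, -0.54472672]), 'wrist_torque': array([-0.04392029,  0.02395833,  0.03344371]), 'finger_gap': 0.9974646508669491}
-0.0187
scene {'fx': 405.86260526510625, 'fy': 405.86260526510625, 'cx': 314.0000139479056, 'cy': 203.95984461768074, 'eye': array([1.22153176, 0.18341386, 1.0091539 ]), 'orientation': array([[-3.18656603e-01,  7.77309406e-01, -5.42446363e-01],
       [ 9.47869876e-01,  2.61810060e-01, -1.81654039e-01],
       [ 8.16521627e-04, -5.72053826e-01, -8.20215675e-01]])}
top {'fx': 378.66180502428875, 'fy': 378.66180502428875, 'cx': 319.15935624199034, 'cy': 197.5913455469342, 'eye': array([ 0.53432289, -0.01076192,  1.10029605]), 'orientation': array([[ 0.02121138, -0.99760339,  0.06586014],
       [-0.99970349, -0.02037585,  0.01333241],
       [-0.0119585 , -0.06612342, -0.99773979]])}
wrist {'fx': 354.0319813644245, 'fy': 354.0319813644245, 'cx': 317.7463995233755, 'cy': 194.9941142582131, 'mount': array([[-1.54121752e-03, -9.60913531e-01, -2.76844381e-01,
         7.03268642e-02],
       [ 9.99998799e-01, -1.52697835e-03, -2.67014649e-04,
        -1.79628762e-03],
       [-1.66157388e-04, -2.76844460e-01,  9.60914729e-01,
        -1.42780802e-01],
       [ 0.00000000e+00,  0.00000000e+00,  0.00000000e+00,
         1.00000000e+00]])}
```

View pics/scene0.png

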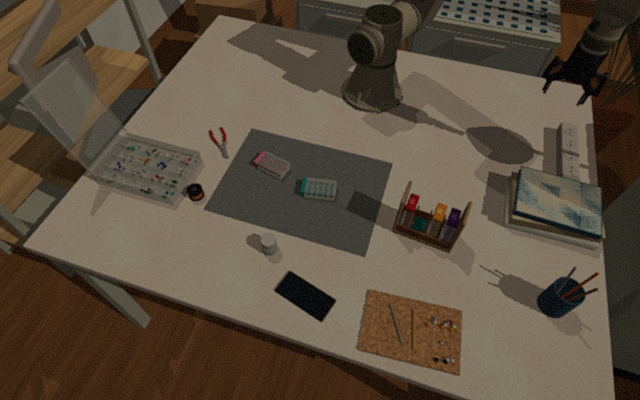

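View pics/top0.png

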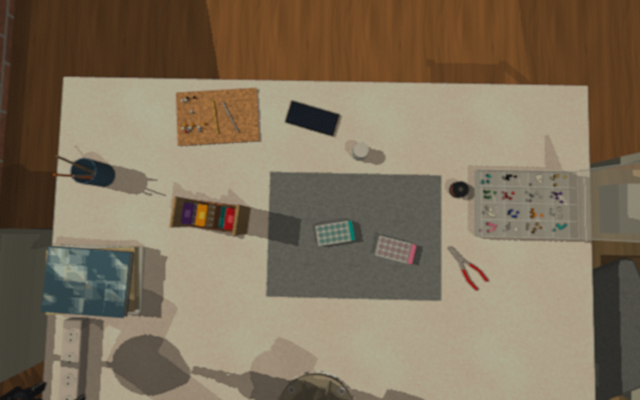

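```bash
cat > h.py <<'E'
from rig import arm
import cv2,numpy as np
def ray(c,u,v,z):
    d=np.array([(u-c['cx'])/c['fx'],(v-c['cy'])/c['fy'],1.]); d=c['orientation']@d
    e=c['eye']; return e+d*(z-e[2])/d[2]
def proj(c,P):
    P=np.atleast_2d(P); q=(P-c['eye'])@c['orientation']
    return np.c_[q[:,0]/q[:,2]*c['fx']+c['cx'],q[:,1]/q[:,2]*c['fy']+c['cy']]
def wristcam(o,c):
    m=c['mount']; c=dict(c); c['orientation']=o['tool_rot']@m[:3,:3]; c['eye']=o['tool_rot']@m[:3,3]+o['position']; return c
E
python3 - <<'E'
from h import *
c=arm.read_camera('top')
for t in ['case_turq_mid','place_floor','rack','case_red_mid','case_amber_mid','case_violet_mid','case_pink_mid','pliers_joint','spool_mid','jar_mid','mat']:
    r=arm.outline_of(t,'top')
    for d in r[:2]:
        m=d['region'].astype(np.uint8); 
        k=cv2.findContours(m,0,2)[0]; k=max(k,key=cv2.contourArea)
        q=cv2.minAreaRect(k)
        z={'case_turq_mid':.029,'case_pink_mid':.029}.get(t,.0)
        print(t,round(d['p'],2),d['rect'],q,[np.round(ray(c,*p,z)[:2],4).tolist() for p in cv2.boxPoints(q)])
E
```

```text
case_turq_mid 0.9 [313.2, 221.3, 43.1, 25.6] ((334.7543640136719, 232.1531524658203), (21.516094207763672, 37.78621292114258), 81.25383758544922) [[0.529, 0.0153], [0.5474, -0.0898], [0.4879, -0.0999], [0.4695, 0.0047]]
rack 0.58 [168.5, 196.9, 82.8, 37.7] ((210.04550170898438, 216.20419311523438), (78.49663543701172, 31.256935119628906), 7.236921787261963) [[0.5129, 0.4388], [0.6036, 0.4315], [0.5794, 0.2022], [0.4892, 0.2107]]
rack 0.42 [448.1, 182.6, 21.6, 16.8] ((458.5, 189.00001525878906), (14.855627059936523, 19.12662124633789), 68.19859313964844) [[0.6493, -0.3665], [0.6711, -0.4179], [0.6311, -0.4337], [0.6094, -0.3823]]
case_amber_mid 0.83 [193.4, 205.7, 21.0, 18.2] ((205.0769500732422, 214.8846435546875), (17.4888973236084, 22.078182220458984), 7.125016689300537) [[0.5204, 0.3634], [0.5843, 0.3581], [0.579, 0.307], [0.5152, 0.3125]]
case_violet_mid 0.6 [181.5, 204.4, 13.6, 21.4] ((189.60366821289062, 213.06707763671875), (14.908258438110352, 21.42371940612793), 6.34019136428833) [[0.5249, 0.4046], [0.5871, 0.4005], [0.5832, 0.3568], [0.5211, 0.3611]]
case_violet_mid 0.55 [3
[... 986 characters left out ...]
61], [0.5081, 0.2529]]
spool_mid 0.67 [349.0, 140.8, 19.4, 21.9] ((360.0, 151.0), (18.0, 16.0), 90.0) [[0.7726, -0.0891], [0.7734, -0.136], [0.7201, -0.1367], [0.7192, -0.0899]]
spool_mid 0.52 [446.7, 181.0, 24.9, 16.3] ((459.0, 189.0), (16.0, 20.0), 90.0) [[0.663, -0.3727], [0.6642, -0.4306], [0.6175, -0.4303], [0.6164, -0.3726]]
jar_mid 0.62 [348.3, 142.3, 18.8, 16.4] ((359.5, 151.5), (17.0, 15.0), 90.0) [[0.7696, -0.0891], [0.7704, -0.1331], [0.7201, -0.1337], [0.7192, -0.0899]]
mat 0.71 [264.9, 173.3, 178.4, 129.1] ((355.135498046875, 235.20169067382812), (174.7892303466797, 126.14303588867188), 1.420265793800354) [[0.3208, 0.1498], [0.6851, 0.1517], [0.6823, -0.3584], [0.3204, -0.3493]]
```

Scene view: the turquoise case is at about (319,188), its latch at the left end. The pink case is at (271,164), and the rack at (430,220) with a gap between red (411,203) and amber (440,212). In the top view the turquoise case is at (335,232), and the rack at (210,216) with the empty place at about (217,216). My plan is to pick the case up tilted, stand it on the mat, regrasp it from above, then insert it. First I move above the case for a closer look.

```bash
python3 -m handwheel '[{"xyz":[-28,-26,-2],"dr":[0,0,0]},{"xyz":[-28,-26,-2],"dr":[0,0,0]},{"xyz":[-28,-26,-2],"dr":[0,0,0]},{"xyz":[-28,-26,-2],"dr":[0,0,0]},{"xyz":[-28,-26,-2],"dr":[0,0,0]},{"xyz":[-28,-26,-2],"dr":[0,0,0]},{"xyz":[-28,-26,-2],"dr":[0,0,0]},{"xyz":[-28,-26,-2],"dr":[0,0,0]},{"xyz":[-28,-26,-2],"dr":[0,0,0]},{"xyz":[-28,-26,-2],"dr":[0,0,0]}]' 1
python3 -m handwheel '[{"xyz":[-28,-26,-2],"dr":[0,0,0]},{"xyz":[-28,-26,-2],"dr":[0,0,0]},{"xyz":[-28,-26,-2],"dr":[0,0,0]},{"xyz":[-28,-26,-2],"dr":[0,0,0]},{"xyz":[-28,-26,-2],"dr":[0,0,0]},{"xyz":[-28,-26,-2],"dr":[0,0,0]},{"xyz":[-28,-26,-2],"dr":[0,0,0]},{"xyz":[0,0,0],"dr":[0,0,7]},{"xyz":[0,0,0],"dr":[0,0,7]},{"xyz":[0,0,0],"dr":[0,0,7]}]'
python3 -m handwheel '[{"xyz":[0,0,0],"dr":[0,0,7]},{"xyz":[0,0,0],"dr":[0,0,7]},{"xyz":[0,0,0],"dr":[0,0,7]},{"xyz":[0,0,0],"dr":[0,0,7]},{"xyz":[0,0,0],"dr":[0,0,7]},{"xyz":[0,0,0],"dr":[0,0,7]},{"xyz":[0,0,0],"dr":[0,0,2]},{"xyz":[0,0,0],"dr":[0,0,0]},{"xyz":[0,0,0],"dr":[0,0,0]},{"xyz":[0,0,0],"dr":[0,0,0]}]'
python3 - <<'E'
from h import *
o=arm.get_obs(); c=wristcam(o,arm.read_camera('wrist')); print(o['t'],o['joints'].round(1),o['position'],o['tool_rot'].round(3).tolist())
cv2.imwrite('pics/w1.png',c['image'][:,:,::-1])
np.save('w1.npy',{k:v for k,v in c.items()},allow_pickle=True)
for t in ['case_turq_mid','case_pink_mid','rack']:
    for d in arm.outline_of(t,'wrist')[:1]:
        k=max(cv2.findContours(d['region'].astype(np.uint8),0,2)[0],key=cv2.contourArea); q=cv2.minAreaRect(k)
        print(t,d['p'],d['rect'],[np.round(ray(c,*p,.029)[:2],4).tolist() for p in cv2.boxPoints(q)])
E
```

```text
t: 1.58
position: [0.3526, 0.2302, 0.2517]
tool_rot: [[-0.966, 0.259, 0.001], [0.259, 0.966, 0.001], [-0.001, 0.001, -1.0]]
ft_force: [1.3, -0.1, 0.0]
finger_gap: 1.003
t: 2.42
position: [0.4946, 0.0042, 0.2651]
tool_rot: [[-0.804, 0.594, -0.0], [0.594, 0.804, 0.0], [0.0, -0.0, -1.0]]
ft_force: [0.0, 0.1, -1.0]
finger_gap: 0.999
t: 3.25
position: [0.4942, 0.0053, 0.2653]
tool_rot: [[-0.175, 0.985, 0.0], [0.985, 0.175, 0.0], [0.0, 0.0, -1.0]]
ft_force: [-0.4, -0.1, 0.1]
finger_gap: 0.999
3.25 [-8.7  8.5 -4.8 76.7  0.  71.2] [0.4942195  0.0053112  0.26533163] [[-0.175, 0.985, 0.0], [0.985, 0.175, 0.0], [0.0, 0.0, -1.0]]
case_turq_mid 0.89 [292.7, 152.7, 54.3, 92.5] [[0.4852, -0.1013], [0.4684, 0.0053], [0.5226, 0.0148], [0.5437, -0.091]]
case_pink_mid 0.74 [472.9, 261.9, 59.9, 52.0] [[0.6978, -0.0991], [0.7159, -0.0681], [0.787, -0.1185], [0.7694, -0.1518]]
```

View pics/w1.png

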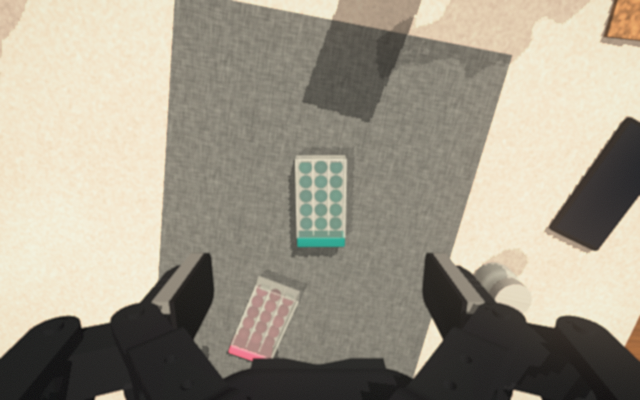

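Wrist view: the turquoise case is upright in the picture, top face x 295–347, y 155–247, latch end at the bottom (240). I fit the box model to its outline and refine the rack from the top and scene cameras.

```bash
cat >> h.py <<'E'
from scipy.optimize import minimize
def hullmask(c,P,s=4):
    p=proj(c,P); h=cv2.convexHull((p*16).astype(np.int32)[:,None,:]); m=np.zeros((400,640),np.uint8); cv2.fillConvexPoly(m,h,1,shift=4); return m>0
def box(x,y,yaw,L,W,z0,z1):
    ca,sa=np.cos(yaw),np.sin(yaw); P=[]
    for a in(-L/2,L/2):
        for b in(-W/2,W/2):
            for z in(z0,z1): P.append([x+ca*a-sa*b,y+sa*a+ca*b,z])
    return np.array(P)
def fitbox(views,x0,L,W,z0,z1):
    def cost(q):
        s=0
        for c,m in views:
            h=hullmask(c,box(q[0]/1e3,q[1]/1e3,np.radians(q[2]),L,W,z0,z1)); s+=1-(h&m).sum()/(h|m).sum()
        return s
    best=min((minimize(cost,np.array(x0)+d,method='Nelder-Mead',options=dict(initial_simplex=np.array(x0)+d+np.array([[0,0,0],[6,0,0],[0,6,0],[0,0,5]]))) for d in ([0,0,0],[3,-3,2],[-3,3,-2])),key=lambda r:r.fun)
    return best.x,best.fun
E
python3 - <<'E'
from h import *
o=arm.get_obs()
V={}
for n in ['wrist','top','scene']:
    c=arm.read_camera(n)
    if n=='wrist': c=wristcam(o,c)
    r=arm.outline_of('case_turq_mid',n); print(n,r[0]['p'],r[0]['rect'])
    V[n]=(c,r[0]['region'])
for k in (['wrist'],['top'],['scene'],['wrist','top','scene']):
    print(k,fitbox([V[n] for n in k],[507,-42,-80],.104,.056,.003,.029))
im=V['top'][0]['image'][180:260,160:260,::-1]; cv2.imwrite('pics/rt.png',cv2.resize(im,None,fx=7,fy=7,interpolation=2))
im=V['scene'][0]['image'][170:260,380:490,::-1]; cv2.imwrite('pics/rs.png',cv2.resize(im,None,fx=6,fy=6,interpolation=2))
E
```

```text
wrist 0.74 [293.5, 155.7, 52.3, 90.0]
top 0.39 [347.3, 139.3, 20.6, 22.4]
scene 0.71 [301.5, 176.8, 36.8, 23.2]
['wrist'] (array([505.33136398, -44.73575137, -78.85375931]), np.float64(0.04385593220338979))
['top'] (array([507., -42., -80.]), np.float64(1.0))
['scene'] (array([503.45135489, -42.29039903, -78.43142564]), np.float64(0.06491712707182318))
['wrist', 'top', 'scene'] (array([505.38336031, -44.10405867, -79.84846244]), np.float64(1.1167385107499175))
```

View pics/rt.png

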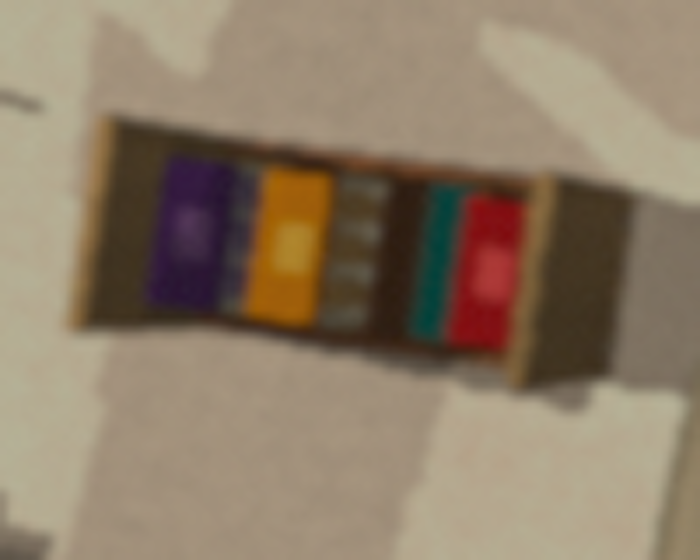

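View pics/rs.png

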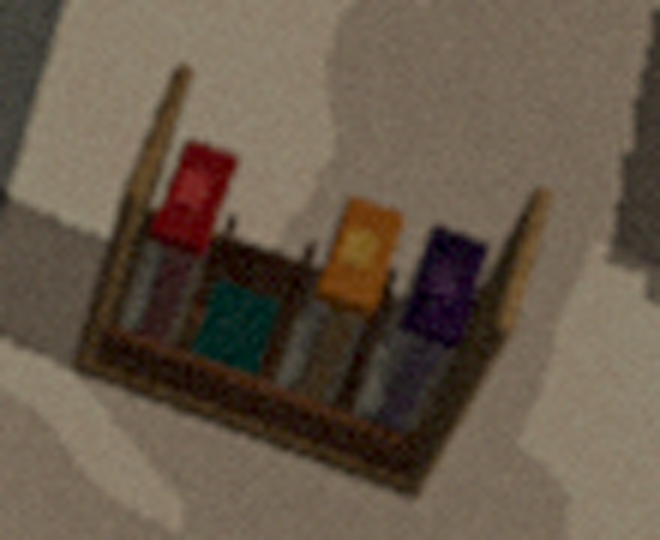

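```bash
python3 -m handwheel '[{"xyz":[0,0,0],"dr":[0,0,-1]},{"xyz":[0,0,0],"dr":[0,7,0]},{"xyz":[0,0,0],"dr":[0,7,0]},{"xyz":[0,0,0],"dr":[0,7,0]},{"xyz":[0,0,0],"dr":[0,7,0]},{"xyz":[0,0,0],"dr":[0,7,0]},{"xyz":[0,0,0],"dr":[0,5,0]},{"xyz":[0,0,0],"dr":[0,0,0]},{"xyz":[0,0,0],"dr":[0,0,0]},{"xyz":[0,0,0],"dr":[0,0,0]}]' 1
cat >> h.py <<'E'
def go(target):
    o=arm.get_obs(); d=o['tool_rot'].T@(np.array(target)-o['position'])*1e3
    print('t',o['t'],'pos',o['position'].round(4),'J',o['joints'].round(1),'F',o['ft_force'].round(1)); print(o['tool_rot'].round(3).tolist()); print('tool mm',d.round(1),np.linalg.norm(d).round(1))
E
python3 -c "
from h import *
go([.5068,-.0514,.058])
go([.5068,-.0514,.008])"
```

```text
t: 4.58
position: [0.4944, 0.0054, 0.2655]
tool_rot: [[-0.147, 0.982, -0.122], [0.753, 0.191, 0.629], [0.641, 0.001, -0.767]]
ft_force: [0.4, 0.3, 0.3]
finger_gap: 1.0
t 4.5833 pos [0.4944 0.0054 0.2655] J [-27.3  24.6   5.2  97.9  30.2  44.2] F [0.4 0.3 0.3]
[[-0.147, 0.982, -0.122], [0.753, 0.191, 0.629], [0.641, 0.001, -0.767]]
tool mm [-177.6    1.2  121.9] 215.5
t 4.5833 pos [0.4944 0.0054 0.2655] J [-27.3  24.6   5.2  97.9  30.2  44.2] F [0.4 0.3 0.3]
[[-0.147, 0.982, -0.122], [0.753, 0.191, 0.629], [0.641, 0.001, -0.767]]
tool mm [-209.7    1.2  160.3] 264.0
```

```bash
python3 -m handwheel '[{"xyz":[-22,0,15],"dr":[0,0,0]},{"xyz":[-22,0,15],"dr":[0,0,0]},{"xyz":[-22,0,15],"dr":[0,0,0]},{"xyz":[-22,0,15],"dr":[0,0,0]},{"xyz":[-22,0,15],"dr":[0,0,0]},{"xyz":[-22,0,15],"dr":[0,0,0]},{"xyz":[-22,0,15],"dr":[0,0,0]},{"xyz":[-22,1,15],"dr":[0,0,0]},{"xyz":[0,0,0],"dr":[0,0,0]},{"xyz":[0,0,0],"dr":[0,0,0]}]' 1
python3 - <<'E'
from h import *
go([.5068,-.0514,.008])
o=arm.get_obs(); c=wristcam(o,arm.read_camera('wrist'))
cv2.imwrite('pics/w2.png',c['image'][:,:,::-1])
s=arm.read_camera('scene'); cv2.imwrite('pics/s2.png',cv2.resize(s['image'][100:300,200:520,::-1],None,fx=2.4,fy=2.4))
r=arm.outline_of('case_turq_mid','wrist')[0]; print(r['p'],r['rect'],fitbox([(c,r['region'])],[505.4,-44.4,-79],.104,.056,.003,.029))
E
```

```text
t: 5.42
position: [0.5061, -0.05, 0.0611]
tool_rot: [[-0.147, 0.981, -0.124], [0.752, 0.192, 0.63], [0.642, -0.0, -0.766]]
ft_force: [0.3, 0.4, 0.6]
finger_gap: 1.004
t 5.4167 pos [ 0.5061 -0.05    0.0611] J [-31.5  37.4  -4.4  77.8  28.2  39.8] F [0.3 0.4 0.6]
[[-0.147, 0.981, -0.124], [0.752, 0.192, 0.63], [0.642, -0.0, -0.766]]
tool mm [-35.3   0.4  39.7] 53.1
0.74 [259.2, 173.5, 118.4, 189.4] (array([504.9227141 , -41.28482047, -79.69002591]), np.float64(0.04996849706780404))
```

View pics/w2.png

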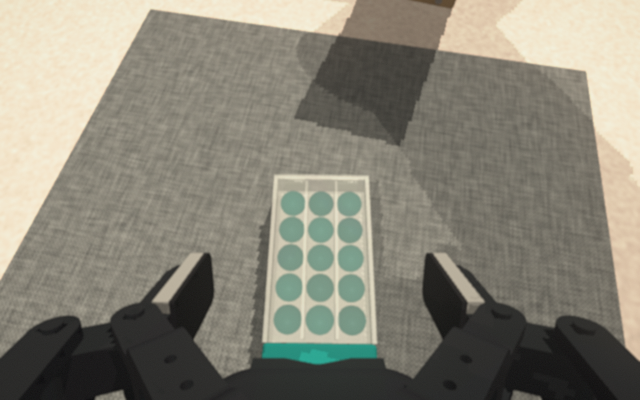

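View pics/s2.png

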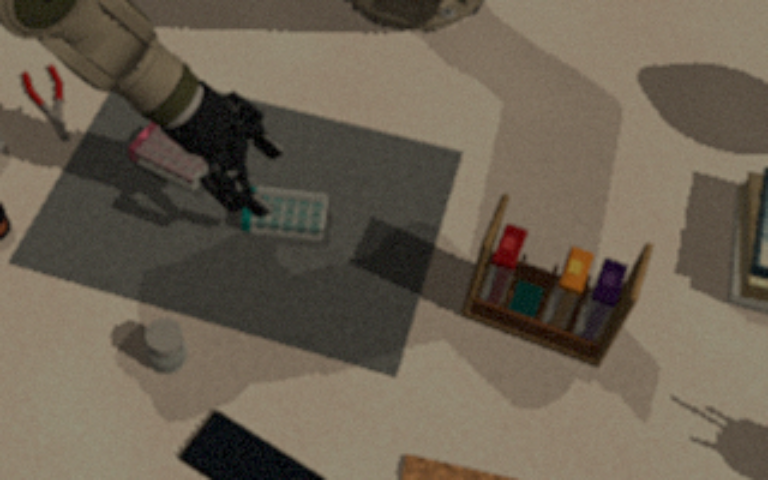

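Wrist view: the case is centred between the fingers (case edges at about 268–372, pads at 185 and 450). The scene view shows the pink case clear. I descend and close.

```bash
python3 -c "
from h import *
o=arm.get_obs(); c=wristcam(o,arm.read_camera('wrist')); print(ray(c,322,175,.029))"
python3 -m handwheel '[{"xyz":[-7,0,8],"dr":[0,0,0]},{"xyz":[-7,0,8],"dr":[0,0,0]},{"xyz":[-7,0,8],"dr":[0,0,0]},{"xyz":[-7,0,8],"dr":[0,0,0]},{"xyz":[-7,0,7.5],"dr":[0,0,0]},{"xyz":[0,0,0],"dr":[0,0,0]},{"xyz":[0,0,0],"dr":[0,0,0]},{"xyz":[0,0,0],"dr":[0,0,0]},{"xyz":[0,0,0],"dr":[0,0,0]},{"xyz":[0,0,0],"dr":[0,0,0]}]' 1
python3 -m handwheel '[{"xyz":[0,0,0],"dr":[0,0,0]},{"xyz":[0,0,0],"dr":[0,0,0]},{"xyz":[0,0,0],"dr":[0,0,0]},{"xyz":[0,0,0],"dr":[0,0,0]},{"xyz":[0,0,0],"dr":[0,0,0]},{"xyz":[0,0,0],"dr":[0,0,0]},{"xyz":[0,0,0],"dr":[0,0,0]},{"xyz":[0,0,0],"dr":[0,0,0]},{"xyz":[0,0,0],"dr":[0,0,0]},{"xyz":[0,0,0],"dr":[0,0,0]}]' 0
python3 - <<'E'
from h import *
o=arm.get_obs(); c=wristcam(o,arm.read_camera('wrist'))
cv2.imwrite('pics/w3.png',c['image'][:,:,::-1])
E
```

```text
[0.49806803 0.00556173 0.029     ]
t: 6.45
position: [0.5068, -0.0527, 0.0079]
tool_rot: [[-0.147, 0.982, -0.122], [0.752, 0.191, 0.631], [0.642, 0.001, -0.766]]
ft_force: [0.9, 0.0, -0.0]
finger_gap: 1.0
t: 7.28
position: [0.5069, -0.0528, 0.008]
tool_rot: [[-0.147, 0.982, -0.122], [0.752, 0.19, 0.631], [0.642, 0.001, -0.766]]
ft_force: [-0.7, -1.5, 5.9]
finger_gap: 0.641
```

View pics/w3.png

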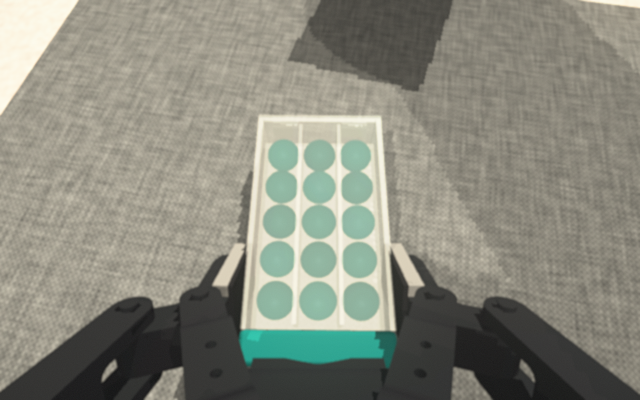

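The grip is good: gap 0.641 ≈ 55 mm, and the case is square between the pads. I lift, then turn −90° about the tool's y.

```bash
python3 -m handwheel '[{"xyz":[6,0,-7],"dr":[0,0,0]},{"xyz":[13,0,-15],"dr":[0,0,0]},{"xyz":[15,0,-18],"dr":[0,0,0]},{"xyz":[15,0,-18],"dr":[0,0,0]},{"xyz":[15,0,-18],"dr":[0,0,0]},{"xyz":[0,0,0],"dr":[0,-5,0]},{"xyz":[0,0,0],"dr":[0,-6,0]},{"xyz":[0,0,0],"dr":[0,-6,0]},{"xyz":[0,0,0],"dr":[0,-6,0]},{"xyz":[0,0,0],"dr":[0,-6,0]}]'
python3 -m handwheel '[{"xyz":[0,0,0],"dr":[0,-6,0]},{"xyz":[0,0,0],"dr":[0,-6,0]},{"xyz":[0,0,0],"dr":[0,-6,0]},{"xyz":[0,0,0],"dr":[0,-6,0]},{"xyz":[0,0,0],"dr":[0,-6,0]},{"xyz":[0,0,0],"dr":[0,-6,0]},{"xyz":[0,0,0],"dr":[0,-6,0]},{"xyz":[0,0,0],"dr":[0,-6,0]},{"xyz":[0,0,0],"dr":[0,-6,0]},{"xyz":[0,0,0],"dr":[0,-6,0]}]'
python3 -m handwheel '[{"xyz":[0,0,0],"dr":[0,-1,0]},{"xyz":[0,0,0],"dr":[0,0,0]},{"xyz":[0,0,0],"dr":[0,0,0]},{"xyz":[0,0,0],"dr":[0,0,0]},{"xyz":[0,0,0],"dr":[0,0,0]},{"xyz":[0,0,0],"dr":[0,0,0]},{"xyz":[0,0,0],"dr":[0,0,0]},{"xyz":[0,0,0],"dr":[0,0,0]},{"xyz":[0,0,0],"dr":[0,0,0]},{"xyz":[0,0,0],"dr":[0,0,0]}]'
python3 - <<'E'
from h import *
go([.507,-.052,.08])
o=arm.get_obs(); c=wristcam(o,arm.read_camera('wrist'))
s=arm.read_camera('scene'); 
im=cv2.resize(s['image'][100:250,240:440,::-1],None,fx=3,fy=3)
cv2.imwrite('pics/s4.png',im); cv2.imwrite('pics/w4.png',c['image'][:,:,::-1])
E
```

```text
t: 8.17
position: [0.5065, -0.0526, 0.1077]
tool_rot: [[-0.187, 0.982, -0.034], [0.965, 0.19, 0.182], [0.185, 0.001, -0.983]]
ft_force: [-0.3, 0.7, -1.9]
finger_gap: 0.645
t: 9.0
position: [0.5062, -0.0516, 0.1075]
tool_rot: [[-0.125, 0.981, 0.146], [0.641, 0.192, -0.743], [-0.757, 0.001, -0.653]]
ft_force: [-0.0, 0.4, -1.8]
finger_gap: 0.643
t: 9.83
position: [0.5065, -0.0525, 0.1069]
tool_rot: [[-0.122, 0.982, 0.146], [0.631, 0.19, -0.752], [-0.766, 0.0, -0.643]]
ft_force: [0.6, -0.5, -2.8]
finger_gap: 0.644
t 9.8333 pos [ 0.5065 -0.0525  0.1069] J [ 11.2  20.6 -29.4  40.2 -50.   90.4] F [ 0.6 -0.5 -2.8]
[[-0.122, 0.982, 0.146], [0.631, 0.19, -0.752], [-0.766, 0.0, -0.643]]
tool mm [20.9  0.6 17. ] 26.9
```

View pics/s4.png

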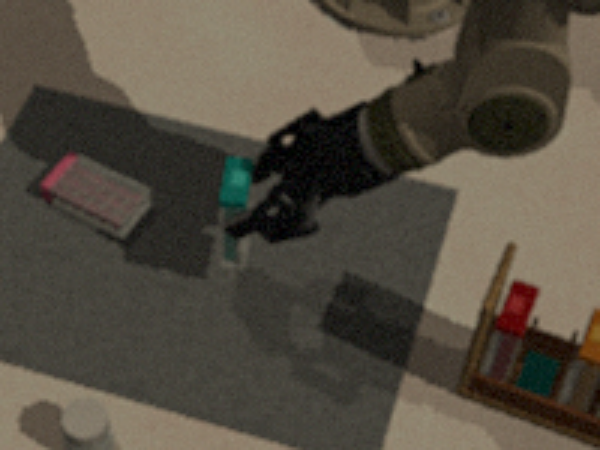

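View pics/w4.png

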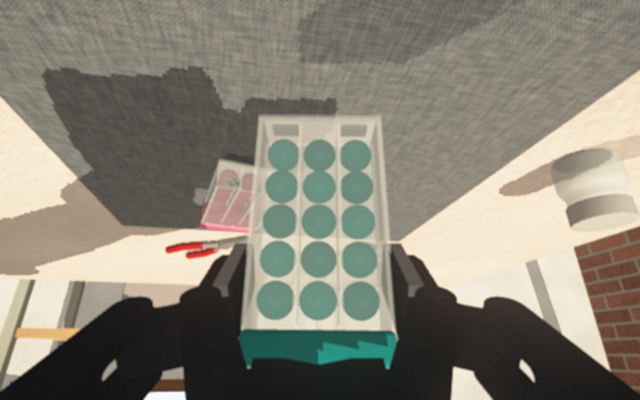

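Run:
```python
from h import *
a=np.radians(-79.3); cx=np.array([np.cos(a),np.sin(a),0]); C=np.array([.5052,-.0442,.016])
x=np.array([-.147,.752,.642]);y=np.array([.982,.190,.001]);z=np.array([-.122,.631,-.766]); R=np.c_[x,y,z]; p=np.array([.5069,-.0528,.008])
cl=R.T@(C-p); ax=R.T@cx
print('case in tool',cl*1e3,ax)
np.save('cl.npy',[cl,ax])
o=arm.get_obs(); C2=o['tool_rot']@cl+o['position']; ax2=o['tool_rot']@ax
print(C2,ax2,'foot z',(C2-.052*ax2))
```

```text
case in tool [11.8531 -0.0274 -0.494 ] [-0.76621782 -0.00437182 -0.64268   ]
[ 0.50490301 -0.04452542  0.09806773] [-0.00430479 -0.00119176  1.00006324] foot z [ 0.50512686 -0.04446345  0.04606445]
```

```bash
python3 -m handwheel '[{"xyz":[3,0,2.5],"dr":[0,0,0]},{"xyz":[5,0,4.2],"dr":[0,0,0]},{"xyz":[5,0,4.2],"dr":[0,0,0]},{"xyz":[5,0,4.2],"dr":[0,0,0]},{"xyz":[5,0,4.2],"dr":[0,0,0]},{"xyz":[3,0,2.5],"dr":[0,0,0]},{"xyz":[2,0,1.7],"dr":[0,0,0]},{"xyz":[1,0,0.8],"dr":[0,0,0]},{"xyz":[0,0,0],"dr":[0,0,0]},{"xyz":[0,0,0],"dr":[0,0,0]}]'
python3 -m handwheel '[{"xyz":[0.8,0,0.6],"dr":[0,0,0]},{"xyz":[0,0,0],"dr":[0,0,0]},{"xyz":[0.8,0,0.6],"dr":[0,0,0]},{"xyz":[0,0,0],"dr":[0,0,0]},{"xyz":[0.8,0,0.6],"dr":[0,0,0]},{"xyz":[0,0,0],"dr":[0,0,0]},{"xyz":[0,0,0],"dr":[0,0,0]},{"xyz":[0,0,0],"dr":[0,0,0]},{"xyz":[0,0,0],"dr":[0,0,0]},{"xyz":[0,0,0],"dr":[0,0,0]}]'
```

```text
t: 10.77
position: [0.5066, -0.0523, 0.0691]
tool_rot: [[-0.122, 0.982, 0.146], [0.631, 0.191, -0.752], [-0.766, 0.0, -0.643]]
ft_force: [0.1, -0.0, -1.5]
finger_gap: 0.646
t: 11.6
position: [0.5064, -0.0522, 0.066]
tool_rot: [[-0.123, 0.982, 0.146], [0.631, 0.191, -0.752], [-0.766, 0.0, -0.643]]
ft_force: [0.7, -0.4, -2.5]
finger_gap: 0.647
```

```bash
python3 -m handwheel '[{"xyz":[0.6,0,0.5],"dr":[0,0,0]},{"xyz":[0,0,0],"dr":[0,0,0]},{"xyz":[0.6,0,0.5],"dr":[0,0,0]},{"xyz":[0,0,0],"dr":[0,0,0]},{"xyz":[0,0,0],"dr":[0,0,0]},{"xyz":[0,0,0],"dr":[0,0,0]},{"xyz":[0,0,0],"dr":[0,0,0]},{"xyz":[0,0,0],"dr":[0,0,0]},{"xyz":[0,0,0],"dr":[0,0,0]},{"xyz":[0,0,0],"dr":[0,0,0]}]'
```

```text
t: 12.43
position: [0.5065, -0.0523, 0.0648]
tool_rot: [[-0.122, 0.982, 0.146], [0.631, 0.191, -0.752], [-0.766, 0.0, -0.642]]
ft_force: [-2.1, 1.5, 5.1]
finger_gap: 0.645
```

```bash
python3 -m handwheel '[{"xyz":[0.6,0,0.5],"dr":[0,0,0]},{"xyz":[0,0,0],"dr":[0,0,0]},{"xyz":[0,0,0],"dr":[0,0,0]},{"xyz":[0,0,0],"dr":[0,0,0]},{"xyz":[0,0,0],"dr":[0,0,0]},{"xyz":[0,0,0],"dr":[0,0,0]},{"xyz":[0,0,0],"dr":[0,0,0]},{"xyz":[0,0,0],"dr":[0,0,0]},{"xyz":[0,0,0],"dr":[0,0,0]},{"xyz":[0,0,0],"dr":[0,0,0]}]'
```

```text
t: 13.27
position: [0.5066, -0.0523, 0.0648]
tool_rot: [[-0.123, 0.982, 0.147], [0.629, 0.191, -0.753], [-0.767, 0.0, -0.641]]
ft_force: [-2.5, 3.9, 10.0]
finger_gap: 0.645
```

Contact with the mat is confirmed (10 N upward, barely any sideways force). I release gently and look.

```bash
python3 -m handwheel '[{"xyz":[0,0,0],"dr":[0,0,0]},{"xyz":[0,0,0],"dr":[0,0,0]},{"xyz":[0,0,0],"dr":[0,0,0]},{"xyz":[0,0,0],"dr":[0,0,0]},{"xyz":[0,0,0],"dr":[0,0,0]},{"xyz":[0,0,0],"dr":[0,0,0]},{"xyz":[0,0,0],"dr":[0,0,0]},{"xyz":[0,0,0],"dr":[0,0,0]},{"xyz":[0,0,0],"dr":[0,0,0]},{"xyz":[0,0,0],"dr":[0,0,0]}]' 0.8
python3 - <<'E'
from h import *
o=arm.get_obs(); c=wristcam(o,arm.read_camera('wrist'))
s=arm.read_camera('scene'); 
im=cv2.resize(s['image'][100:250,240:440,::-1],None,fx=3,fy=3)
cv2.imwrite('pics/s5.png',im); cv2.imwrite('pics/w5.png',c['image'][:,:,::-1])
E
```

```text
t: 14.1
position: [0.5064, -0.0521, 0.0636]
tool_rot: [[-0.123, 0.982, 0.146], [0.631, 0.191, -0.752], [-0.766, 0.0, -0.643]]
ft_force: [-1.7, 0.2, 0.6]
finger_gap: 0.797
```

View pics/s5.png

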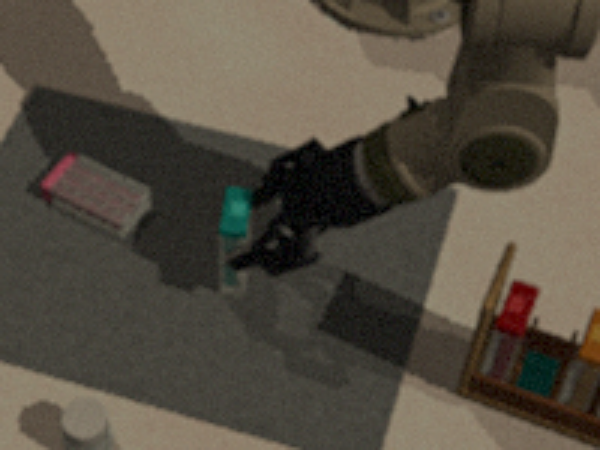

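View pics/w5.png

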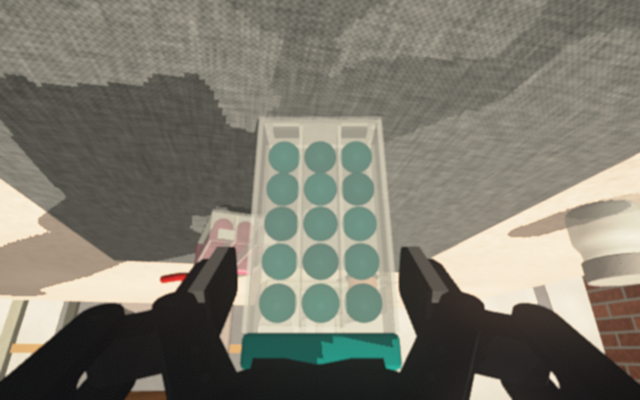

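Both views show the case standing upright on its foot, fingers clear of it. I back out along the tool axis, then return the tool to vertical.

```bash
python3 -m handwheel '[{"xyz":[0,0,0],"dr":[0,0,0]},{"xyz":[0,0,0],"dr":[0,0,0]},{"xyz":[0,0,-4],"dr":[0,0,0]},{"xyz":[0,0,-10],"dr":[0,0,0]},{"xyz":[0,0,-16],"dr":[0,0,0]},{"xyz":[0,0,-20],"dr":[0,0,0]},{"xyz":[0,0,-25],"dr":[0,0,0]},{"xyz":[0,0,-25],"dr":[0,0,0]},{"xyz":[0,0,-25],"dr":[0,0,0]},{"xyz":[0,0,-25],"dr":[0,0,0]}]' 1
python3 -m handwheel '[{"xyz":[-25,0,-20],"dr":[0,0,0]},{"xyz":[-25,0,-20],"dr":[0,0,0]},{"xyz":[0,0,0],"dr":[0,7,0]},{"xyz":[0,0,0],"dr":[0,7,0]},{"xyz":[0,0,0],"dr":[0,7,0]},{"xyz":[0,0,0],"dr":[0,7,0]},{"xyz":[0,0,0],"dr":[0,7,0]},{"xyz":[0,0,0],"dr":[0,7,0]},{"xyz":[0,0,0],"dr":[0,7,0]},{"xyz":[0,0,0],"dr":[0,1,0]}]'
python3 - <<'E'
from h import *
go([.5,.05,.25])
o=arm.get_obs(); c=wristcam(o,arm.read_camera('wrist')); cv2.imwrite('pics/w6.png',c['image'][:,:,::-1])
s=arm.read_camera('scene'); t=arm.read_camera('top')
V=[]
for n,cc in (('wrist',c),('scene',s),('top',t)):
    r=arm.outline_of('case_turq_mid',n)
    for d in r[:2]:print(n,d['p'],d['rect'])
    print(fitbox([(cc,r[0]['region'])],[505,-44,10.7],.056,.026,.003,.107)) if r else 0
im=np.vstack([cv2.resize(s['image'][150:220,280:400,::-1],None,fx=4,fy=4),cv2.resize(t['image'][190:260,280:400,::-1],None,fx=4,fy=4)])
cv2.imwrite('pics/st6.png',im)
E
```

```text
t: 15.03
position: [0.4841, 0.0616, 0.1612]
tool_rot: [[-0.122, 0.982, 0.146], [0.631, 0.191, -0.752], [-0.766, 0.0, -0.643]]
ft_force: [1.9, 0.3, -0.1]
finger_gap: 1.0
t: 15.87
position: [0.4856, 0.0567, 0.2253]
tool_rot: [[-0.186, 0.983, 0.002], [0.983, 0.186, 0.003], [0.003, 0.002, -1.0]]
ft_force: [0.2, -0.6, -0.1]
finger_gap: 0.999
t 15.8667 pos [0.4856 0.0567 0.2253] J [ -2.9   8.4 -10.5  71.    0.2  76.4] F [ 0.2 -0.6 -0.1]
[[-0.186, 0.983, 0.002], [0.983, 0.186, 0.003], [0.003, 0.002, -1.0]]
tool mm [ -9.2  12.9 -24.7] 29.4
wrist 0.58 [284.4, 242.6, 66.1, 79.1]
(array([504.92541383, -44.64741438,  11.03244923]), np.float64(0.038801067542599044))
scene 0.93 [313.0, 160.3, 12.5, 37.0]
scene 0.34 [438.2, 208.4, 23.2, 33.4]
(array([505.47168823, -45.05860731,  14.73242658]), np.float64(0.14171122994652408))
top 0.62 [330.9, 221.2, 12.9, 23.2]
top 0.48 [226.1, 208.7, 10.8, 11.7]
(array([508. , -41. ,  12.7]), np.float64(0.25))
```

View pics/w6.png

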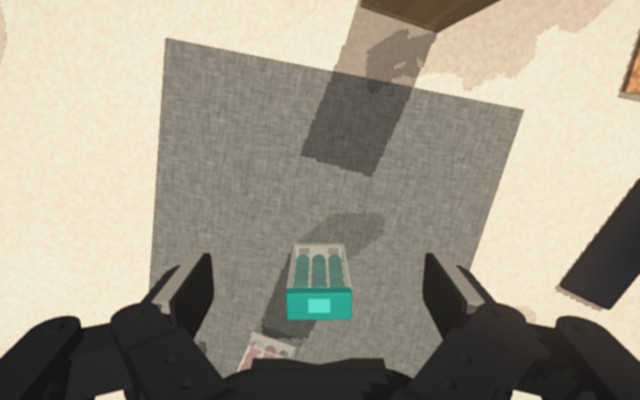

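View pics/st6.png

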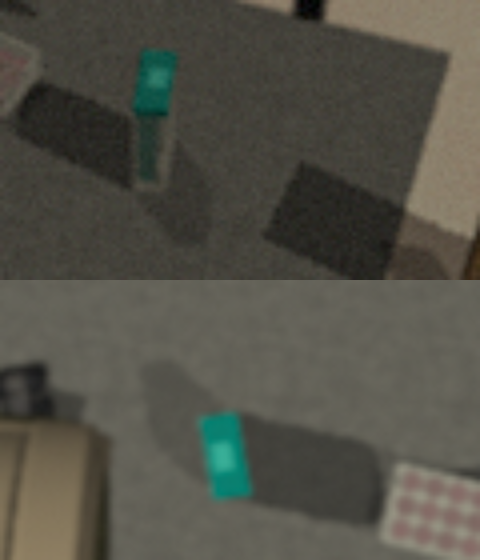

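The case stands at (0.505, −0.045), yaw ≈ 11°. The wrist view shows its latch top at (319,305). Next I get a close look at the rack.

```bash
python3 -m handwheel '[{"xyz":[15,5,-10],"dr":[0,0,0]},{"xyz":[28,10,-15],"dr":[0,0,0]},{"xyz":[28,10,-15],"dr":[0,0,0]},{"xyz":[28,10,-15],"dr":[0,0,0]},{"xyz":[28,10,-15],"dr":[0,0,0]},{"xyz":[28,10,-5],"dr":[0,0,0]},{"xyz":[0,0,0],"dr":[0,0,0]},{"xyz":[0,0,0],"dr":[0,0,0]},{"xyz":[0,0,0],"dr":[0,0,0]},{"xyz":[0,0,0],"dr":[0,0,0]}]' 1
python3 - <<'E'
from h import *
go([.5,.05,.25])
o=arm.get_obs(); c=wristcam(o,arm.read_camera('wrist')); cv2.imwrite('pics/w7.png',c['image'][:,:,::-1]); np.save('w7.npy',c,allow_pickle=True)
for t in ['place_floor','case_red_mid','case_amber_mid','case_violet_mid','rack']:
    for d in arm.outline_of(t,'wrist')[:2]: print(t,d['p'],d['rect'])
cv2.imwrite('pics/w7z.png',cv2.resize(c['image'][20:280,200:500,::-1],None,fx=2.3,fy=2.3,interpolation=2))
E
```

```text
t: 17.0
position: [0.5084, 0.2216, 0.2985]
tool_rot: [[-0.191, 0.982, -0.001], [0.982, 0.191, -0.001], [-0.001, -0.001, -1.0]]
ft_force: [-0.1, -0.2, 0.5]
finger_gap: 1.0
t 17.0 pos [0.5084 0.2216 0.2985] J [15.3 15.2  8.3 83.1 -0.  94.2] F [-0.1 -0.2  0.5]
[[-0.191, 0.982, -0.001], [0.982, 0.191, -0.001], [-0.001, -0.001, -1.0]]
tool mm [-166.8  -41.    48.6] 178.5
place_floor 0.73 [342.6, 56.8, 73.9, 49.4]
place_floor 0.66 [323.7, 94.9, 62.2, 44.0]
case_red_mid 0.74 [318.3, 134.8, 64.7, 50.4]
case_amber_mid 0.62 [342.6, 57.5, 72.3, 49.4]
case_violet_mid 0.74 [353.0, 12.2, 79.1, 56.7]
case_violet_mid 0.6 [253.3, 325.1, 47.7, 34.0]
rack 0.81 [302.2, 1.5, 163.0, 210.8]
```

View pics/w7.png

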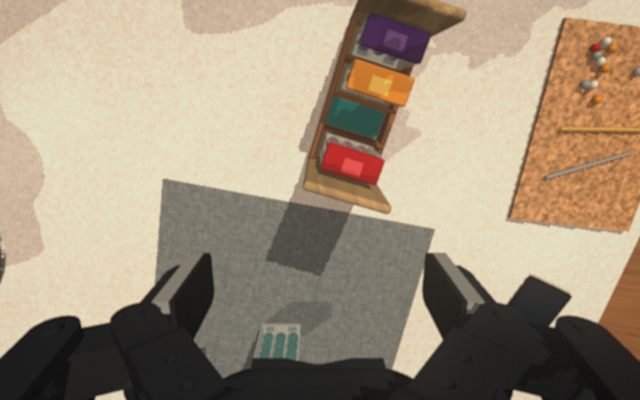

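```bash
cat >> h.py <<'E'
def rackmask(c,q):
    x,y,a=q[0]/1e3,q[1]/1e3,np.radians(q[2]); ca,sa=np.cos(a),np.sin(a)
    def bx(cx,cy,L,W,z0,z1): return box(x+ca*cx-sa*cy,y+sa*cx+ca*cy,a,L,W,z0,z1)
    m=hullmask(c,bx(0,0,.08,.17,0,.042))
    for s in(-1,1): m|=hullmask(c,bx(0,s*.0805,.08,.009,0,.15))
    for k in(-57,19,57): m|=hullmask(c,bx(0,k/1e3,.056,.026,.012,.116))
    return m
def rackpts(c,q,P):
    x,y,a=q[0]/1e3,q[1]/1e3,np.radians(q[2]); R=np.array([[np.cos(a),-np.sin(a),0],[np.sin(a),np.cos(a),0],[0,0,1]])
    return proj(c,np.array(P)/1e3@R.T+[x,y,0])
E
cat > rackfit.py <<'E'
from h import *
c=np.load('w7.npy',allow_pickle=True).item()
s=arm.read_camera('scene'); t=arm.read_camera('top')
o=arm.get_obs(); c=wristcam(o,arm.read_camera('wrist'))
V={}
for n,cc in (('wrist',c),('scene',s),('top',t)):
    r=arm.outline_of('rack',n)
    if r: print(n,r[0]['p'],r[0]['rect']); V[n]=(cc,r[0]['region'])
def fit(vs):
    def cost(q): return sum(1-(rackmask(cc,q)&m).sum()/(rackmask(cc,q)|m).sum() for cc,m in vs)
    x0=np.array([540,312,6.])
    rs=[]
    for d in ([0,0,0],[8,-8,4],[-8,8,-4]):
        b=x0+d; rs.append(minimize(cost,b,method='Nelder-Mead',options=dict(initial_simplex=b+np.array([[0,0,0],[10,0,0],[0,10,0],[0,0,6]]))))
    r=min(rs,key=lambda r:r.fun); return r.x,r.fun
for k in (['wrist'],['top'],['scene'],['wrist','top','scene']):
    k=[n for n in k if n in V]
    if k: q,f=fit([V[n] for n in k]); print(k,q.round(1),round(f,3))
    if k==['wrist']: qw=q
np.save('w7.npy',c,allow_pickle=True); np.save('qr.npy',qw)
im=cv2.resize(c['image'][0:230,270:500,::-1],None,fx=3,fy=3,interpolation=2).copy()
def dr(P,col):
    p=((rackpts(c,qw,P)-[270,0]+.5)*3).astype(int); cv2.polylines(im,[p[:,None,:].astype(np.int32)],True,col,1)
def rc(cx,cy,L,W,z): return [[cx-L/2,cy-W/2,z],[cx+L/2,cy-W/2,z],[cx+L/2,cy+W/2,z],[cx-L/2,cy+W/2,z]]
dr(rc(0,-19,64,34,12),(255,255,255)); dr(rc(0,-80.5,80,9,150),(255,0,0)); dr(rc(0,80.5,80,9,150),(255,0,0))
for k in(-57,19,57): dr(rc(0,k,56,26,116),(0,255,0))
dr(rc(0,0,80,170,42),(0,0,0))
cv2.imwrite('pics/ov7.png',im)
E
python3 rackfit.py
```

```text
wrist 0.57 [302.3, 0.0, 161.0, 211.8]
scene 0.92 [393.8, 181.6, 73.5, 70.4]
top 0.63 [175.7, 194.7, 77.0, 39.8]
['wrist'] [543.1 289.9  -6.2] 0.54
['top'] [547.7 288.7  -8.3] 0.659
['scene'] [542.5 290.9  -6.4] 0.506
['wrist', 'top', 'scene'] [544.5 289.9  -6.1] 1.713
```

View pics/ov7.png

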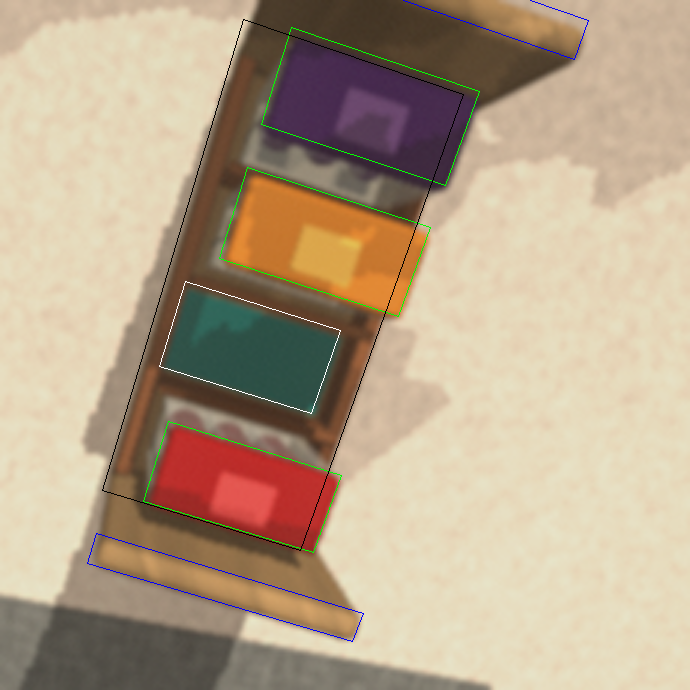

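Overlay check: the model lines (felt outline, case tops, panels) match the picture to within 1–2 mm. The rack is at (0.543, 0.290), yaw −6.3°, which puts the place centre at about (0.541, 0.271). Now I regrasp from above.

```bash
python3 -m handwheel '[{"xyz":[-15,-3,0],"dr":[0,0,0]},{"xyz":[-32,-7,10],"dr":[0,0,0]},{"xyz":[-32,-7,16],"dr":[0,0,0]},{"xyz":[-32,-7,16],"dr":[0,0,0]},{"xyz":[-32,-7,16],"dr":[0,0,0]},{"xyz":[-32,-7,16],"dr":[0,0,0]},{"xyz":[-32,-6,16],"dr":[0,0,0]},{"xyz":[-32,-6,16],"dr":[0,0,0]},{"xyz":[-22,-4,13],"dr":[0,0,0]},{"xyz":[0,0,0],"dr":[0,0,0]}]' 1
python3 - <<'E'
from h import *
go([.505,-.0447,.067])
o=arm.get_obs(); c=wristcam(o,arm.read_camera('wrist')); cv2.imwrite('pics/w8.png',c['image'][:,:,::-1])
E
```

```text
t: 18.43
position: [0.5046, -0.0481, 0.1774]
tool_rot: [[-0.186, 0.983, -0.004], [0.983, 0.186, -0.0], [0.0, -0.004, -1.0]]
ft_force: [0.1, 0.4, -0.0]
finger_gap: 1.003
t 18.4333 pos [ 0.5046 -0.0481  0.1774] J [-14.5  12.  -13.   65.3  -0.1  64.8] F [ 0.1  0.4 -0. ]
[[-0.186, 0.983, -0.004], [0.983, 0.186, -0.0], [0.0, -0.004, -1.0]]
tool mm [  3.2   1.4 110.4] 110.4
```

View pics/w8.png

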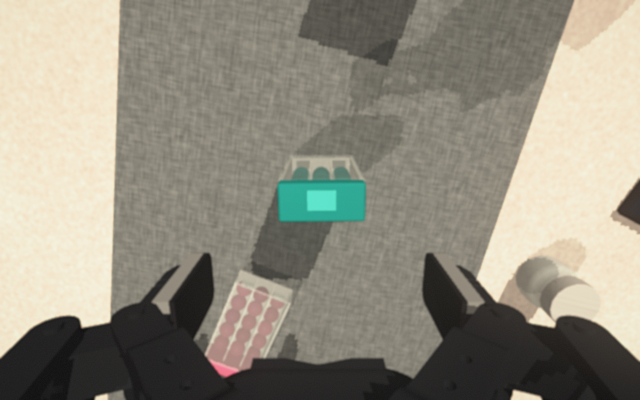

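```bash
python3 -m handwheel '[{"xyz":[0,0,0],"dr":[0,0,0]},{"xyz":[2,1,10],"dr":[0,0,0]},{"xyz":[0,0,14],"dr":[0,0,0]},{"xyz":[0,0,14],"dr":[0,0,0]},{"xyz":[0,0,14],"dr":[0,0,0]},{"xyz":[0,0,14],"dr":[0,0,0]},{"xyz":[0,0,14],"dr":[0,0,0]},{"xyz":[0,0,14],"dr":[0,0,0]},{"xyz":[0,0,10],"dr":[0,0,0]},{"xyz":[0,0,0],"dr":[0,0,0]}]' 1
python3 - <<'E'
from h import *
go([.505,-.0447,.067])
o=arm.get_obs(); c=wristcam(o,arm.read_camera('wrist')); cv2.imwrite('pics/w9.png',c['image'][:,:,::-1])
r=arm.outline_of('case_turq_mid','wrist')
for d in r[:1]: print(d['p'],d['rect'],fitbox([(c,d['region'])],[505,-44.7,11],.056,.026,.003,.107))
go([.505,-.0447,.067])
E
```

```text
t: 19.32
position: [0.5053, -0.041, 0.0742]
tool_rot: [[-0.193, 0.981, -0.003], [0.981, 0.193, 0.001], [0.001, -0.003, -1.0]]
ft_force: [-0.3, -0.4, -0.2]
finger_gap: 0.995
t 19.3167 pos [ 0.5053 -0.041   0.0742] J [-13.7  16.7 -22.4  51.1   0.   65.2] F [-0.3 -0.4 -0.2]
[[-0.193, 0.981, -0.003], [0.981, 0.193, 0.001], [0.001, -0.003, -1.0]]
tool mm [-3.6 -1.   7.2] 8.1
0.57 [235.9, 192.7, 160.1, 144.0] (array([504.91458387, -44.40706067,  11.32738781]), np.float64(0.039601056028160775))
t 19.4167 pos [ 0.5066 -0.0417  0.0761] J [-13.8  16.6 -22.2  51.2   0.   65.2] F [-0.6  0.6  0.5]
[[-0.192, 0.981, -0.0], [0.981, 0.192, 0.0], [0.0, -0.0, -1.0]]
tool mm [-2.6 -2.2  9.1] 9.7
```

View pics/w9.png

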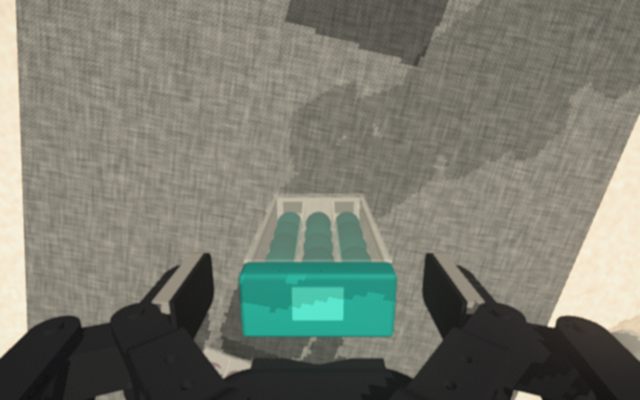

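The case is centred between the pads (latch top x 240–396, pads at 185/450). I make a small correction, then close.

```bash
python3 -m handwheel '[{"xyz":[-2.5,-2,3],"dr":[0,0,0]},{"xyz":[0,0,4],"dr":[0,0,0]},{"xyz":[0,0,2],"dr":[0,0,0]},{"xyz":[0,0,0],"dr":[0,0,0]},{"xyz":[0,0,0],"dr":[0,0,0]},{"xyz":[0,0,0],"dr":[0,0,0]},{"xyz":[0,0,0],"dr":[0,0,0]},{"xyz":[0,0,0],"dr":[0,0,0]},{"xyz":[0,0,0],"dr":[0,0,0]},{"xyz":[0,0,0],"dr":[0,0,0]}]' 1
python3 -m handwheel '[{"xyz":[0,0,0],"dr":[0,0,0]},{"xyz":[0,0,0],"dr":[0,0,0]},{"xyz":[0,0,0],"dr":[0,0,0]},{"xyz":[0,0,0],"dr":[0,0,0]},{"xyz":[0,0,0],"dr":[0,0,0]},{"xyz":[0,0,0],"dr":[0,0,0]},{"xyz":[0,0,0],"dr":[0,0,0]},{"xyz":[0,0,0],"dr":[0,0,0]},{"xyz":[0,0,0],"dr":[0,0,0]},{"xyz":[0,0,0],"dr":[0,0,0]}]' 0
python3 - <<'E'
from h import *
go([.505,-.0447,.267])
o=arm.get_obs(); c=wristcam(o,arm.read_camera('wrist')); cv2.imwrite('pics/w10.png',c['image'][:,:,::-1])
r=arm.outline_of('case_turq_mid','wrist')
for d in r[:1]: print(d['p'],d['rect'],fitbox([(c,d['region'])],[505,-44.7,11],.056,.026,.003,.107))
E
```

```text
t: 20.25
position: [0.5052, -0.0454, 0.0671]
tool_rot: [[-0.191, 0.982, 0.0], [0.982, 0.191, 0.0], [0.0, 0.0, -1.0]]
ft_force: [-0.1, -0.6, 0.3]
finger_gap: 1.002
t: 21.08
position: [0.5053, -0.0454, 0.0673]
tool_rot: [[-0.191, 0.982, 0.0], [0.982, 0.191, 0.0], [-0.0, 0.0, -1.0]]
ft_force: [0.3, -0.2, 4.2]
finger_gap: 0.651
t 21.0833 pos [ 0.5053 -0.0454  0.0673] J [-14.2  17.  -23.1  49.9   0.   64.8] F [ 0.3 -0.2  4.2]
[[-0.191, 0.982, 0.0], [0.982, 0.191, 0.0], [-0.0, 0.0, -1.0]]
tool mm [ 7.000e-01 -1.000e-01 -1.997e+02] 199.7
0.6 [230.3, 191.3, 171.7, 148.8] (array([504.34411176, -45.11264958,  10.78336935]), np.float64(0.037754922644163136))
```

View pics/w10.png

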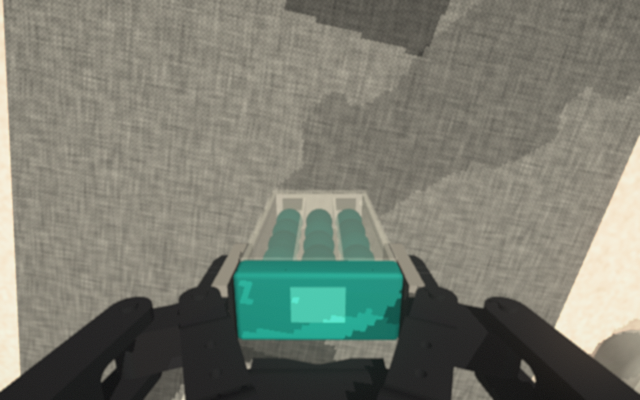

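Gripped firmly (gap 0.651), case square to the tool. I lift well above the end panels, carry it over and turn it.

```bash
python3 -m handwheel '[{"xyz":[0,0,-6],"dr":[0,0,0]},{"xyz":[0,0,-14],"dr":[0,0,0]},{"xyz":[0,0,-22],"dr":[0,0,0]},{"xyz":[0,0,-26],"dr":[0,0,0]},{"xyz":[0,0,-26],"dr":[0,0,0]},{"xyz":[0,0,-26],"dr":[0,0,0]},{"xyz":[0,0,-26],"dr":[0,0,0]},{"xyz":[0,0,-20],"dr":[0,0,0]},{"xyz":[0,0,-10],"dr":[0,0,0]},{"xyz":[0,0,-4],"dr":[0,0,0]}]'
python3 -m handwheel '[{"xyz":[14,4,0],"dr":[0,0,0]},{"xyz":[30,10,0],"dr":[0,0,0]},{"xyz":[35,11,0],"dr":[0,0,0]},{"xyz":[36,11,0],"dr":[0,0,0]},{"xyz":[36,11,0],"dr":[0,0,0]},{"xyz":[36,11,0],"dr":[0,0,0]},{"xyz":[36,11,0],"dr":[0,0,0]},{"xyz":[35,11,0],"dr":[0,0,0]},{"xyz":[30,10,0],"dr":[0,0,0]},{"xyz":[16,5,0],"dr":[0,0,0]}]'
python3 -m handwheel '[{"xyz":[0,0,0],"dr":[0,0,4]},{"xyz":[0,0,0],"dr":[0,0,4]},{"xyz":[0,0,0],"dr":[0,0,4]},{"xyz":[0,0,0],"dr":[0,0,4]},{"xyz":[0,0,0],"dr":[0,0,1.3]},{"xyz":[0,0,0],"dr":[0,0,0]},{"xyz":[0,0,0],"dr":[0,0,0]},{"xyz":[0,0,0],"dr":[0,0,0]},{"xyz":[0,0,0],"dr":[0,0,0]},{"xyz":[0,0,0],"dr":[0,0,0]}]'
python3 - <<'E'
from h import *
go([.541,.2712,.24])
o=arm.get_obs(); c=wristcam(o,arm.read_camera('wrist')); cv2.imwrite('pics/w11.png',c['image'][:,:,::-1])
s=arm.read_camera('scene');t=arm.read_camera('top')
cv2.imwrite('pics/s11.png',cv2.resize(s['image'][130:270,340:520,::-1],None,fx=4,fy=4,interpolation=2))
E
```

```text
t: 22.02
position: [0.5055, -0.0455, 0.2485]
tool_rot: [[-0.191, 0.982, 0.002], [0.982, 0.191, -0.0], [-0.001, 0.002, -1.0]]
ft_force: [-0.1, -0.4, -1.7]
finger_gap: 0.65
t: 22.85
position: [0.5393, 0.2745, 0.2446]
tool_rot: [[-0.194, 0.981, -0.003], [0.981, 0.194, -0.0], [0.001, -0.003, -1.0]]
ft_force: [0.4, -1.0, -1.9]
finger_gap: 0.649
t: 23.68
position: [0.5403, 0.2711, 0.2471]
tool_rot: [[0.109, 0.994, -0.0], [0.994, -0.109, 0.0], [0.0, -0.0, -1.0]]
ft_force: [-0.4, -0.4, -1.8]
finger_gap: 0.648
t 23.6833 pos [0.5403 0.2711 0.2471] J [ 19.   21.1   9.4  78.2   0.  115.3] F [-0.4 -0.4 -1.8]
[[0.109, 0.994, -0.0], [0.994, -0.109, 0.0], [0.0, -0.0, -1.0]]
tool mm [0.2 0.6 7.1] 7.1
```

View pics/w11.png

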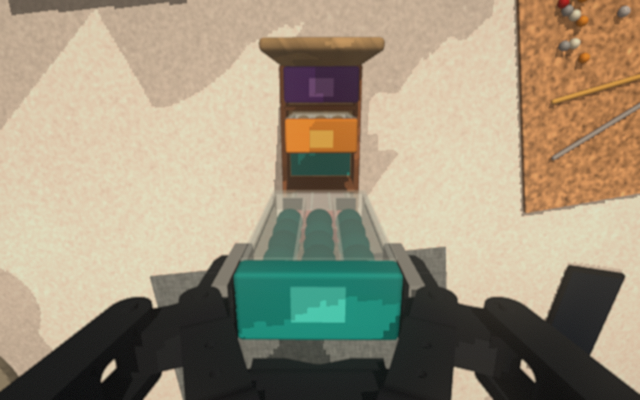

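View pics/s11.png

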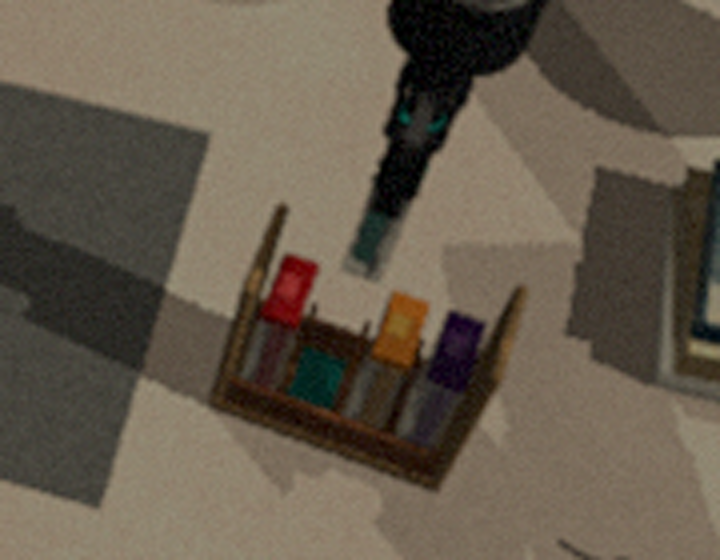

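```bash
cat > rf2.py <<'E'
from h import *
o=arm.get_obs(); c=wristcam(o,arm.read_camera('wrist')); s=arm.read_camera('scene'); t=arm.read_camera('top')
for n,cc in (('wrist',c),('scene',s),('top',t)):
    r=arm.outline_of('rack',n)
    if not r: continue
    m=r[0]['region'].copy(); ex=np.zeros_like(m)
    for k in ['case_red_mid','case_amber_mid','case_violet_mid','case_turq_mid','place_floor']:
        for d in arm.outline_of(k,n)[:1]:
            if d['p']>.5 and k!='place_floor': ex|=d['region']
            if k!='case_turq_mid' and k!='place_floor' and n!='wrist':
                pass
    ex=cv2.dilate(ex.astype(np.uint8),np.ones((3,3)))>0
    if n=='wrist': ex[185:]=True
    def cost(q):
        h=rackmask(cc,q); 
        return 1-(h&m&~ex).sum()/((h|m)&~ex).sum()
    rs=[]
    for d in ([0,0,0],[5,-5,3],[-5,5,-3]):
        b=np.array([543,290,-6.3])+d; rs.append(minimize(cost,b,method='Nelder-Mead',options=dict(initial_simplex=b+np.array([[0,0,0],[8,0,0],[0,8,0],[0,0,5]]))))
    q=min(rs,key=lambda r:r.fun); print(n,q.x.round(1),q.fun, m.sum(),ex.sum())
    im=cc['image'][:,:,::-1]
    x0,y0,x1,y1=dict(wrist=(240,20,400,200),scene=(380,165,480,260),top=(160,180,260,260))[n]; f=600//max(x1-x0,y1-y0)
    im=cv2.resize(im[y0:y1,x0:x1],None,fx=f,fy=f,interpolation=2).copy()
    def dr(P,col):
        p=((rackpts(cc,[543,290.3,-6.3],P)-[x0,y0]+.5)*f).astype(np.int32); cv2.polylines(im,[p[:,None,:]],True,col,1)
    def rc(cx,cy,L,W,z): return [[cx-L/2,cy-W/2,z],[cx+L/2,cy-W/2,z],[cx+L/2,cy+W/2,z],[cx-L/2,cy+W/2,z]]
    dr(rc(0,-19,64,34,12),(255,255,255)); dr(rc(0,-80.5,80,9,150),(255,0,0)); dr(rc(0,80.5,80,9,150),(255,0,0))
    for k in(-57,19,57): dr(rc(0,k,56,26,116),(0,255,0))
    dr(rc(0,0,80,170,0),(0,0,0)); dr(rc(0,0,76,152,42),(0,255,255))
    cv2.imwrite(f'pics/ov_{n}.png',im)
E
python3 rf2.py
```

```text
wrist [544.1 288.2  -6.5] 0.2636376003264862 6174 143636
scene [542.9 289.8  -4.6] 0.1822461331540014 1492 1843
top [546.3 289.   -5.7] 0.5338120885697187 875 768
```

View pics/ov_wrist.png

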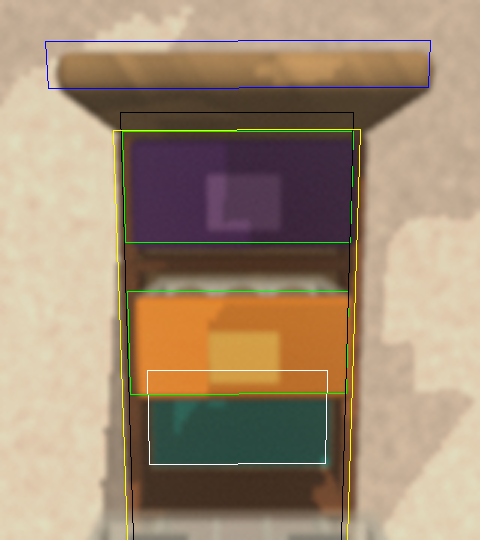

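View pics/ov_scene.png

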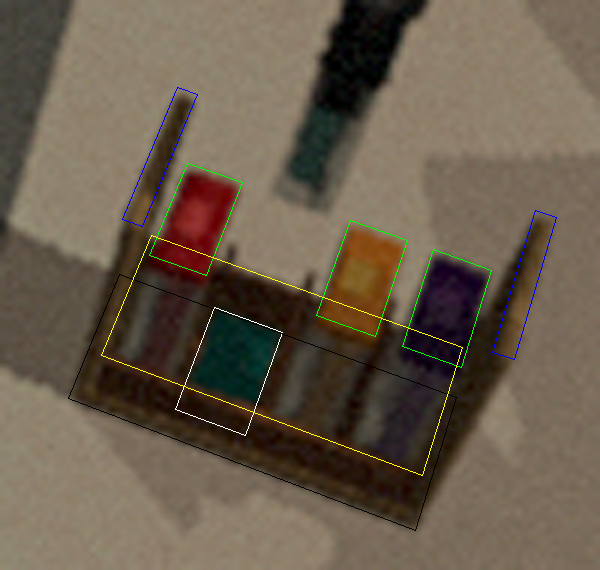

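The overlays suggest the rack is about 2 mm further in +x, and up to 1 mm less in y. I shift 2.5 mm in tool y and lower to just above the dividers.

```bash
python3 -m handwheel '[{"xyz":[-0.4,2.5,6],"dr":[0,0,0]},{"xyz":[0,0,12],"dr":[0,0,0]},{"xyz":[0,0,14],"dr":[0,0,0]},{"xyz":[0,0,16],"dr":[0,0,0]},{"xyz":[0,0,16],"dr":[0,0,0]},{"xyz":[0,0,16],"dr":[0,0,0]},{"xyz":[0,0,14],"dr":[0,0,0]},{"xyz":[0,0,8],"dr":[0,0,0]},{"xyz":[0,0,4],"dr":[0,0,0]},{"xyz":[0,0,2],"dr":[0,0,0]}]'
python3 - <<'E'
from h import *
go([.543,.2706,.0763])
o=arm.get_obs(); c=wristcam(o,arm.read_camera('wrist')); cv2.imwrite('pics/w12.png',c['image'][:,:,::-1])
s=arm.read_camera('scene')
cv2.imwrite('pics/s12.png',cv2.resize(s['image'][165:255,385:480,::-1],None,fx=6,fy=6,interpolation=2))
E
```

```text
t: 25.72
position: [0.5426, 0.2703, 0.1384]
tool_rot: [[0.11, 0.994, -0.001], [0.994, -0.11, -0.0], [-0.0, -0.001, -1.0]]
ft_force: [-0.4, 0.6, -1.8]
finger_gap: 0.649
t 25.7167 pos [0.5426 0.2703 0.1384] J [ 18.9  23.7  -2.2  64.2   0.  115.2] F [-0.4  0.6 -1.8]
[[0.11, 0.994, -0.001], [0.994, -0.11, -0.0], [-0.0, -0.001, -1.0]]
tool mm [ 0.3  0.4 62.1] 62.1
```

View pics/w12.png

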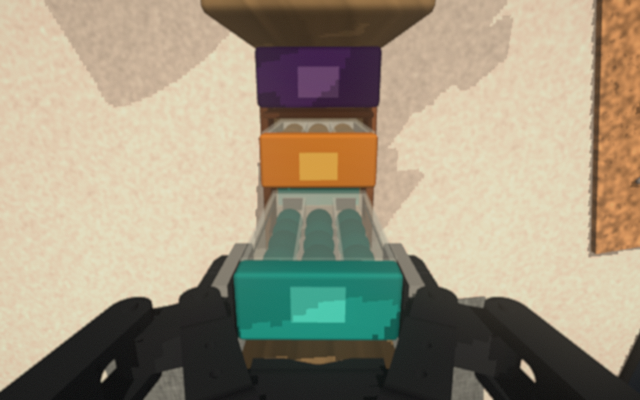

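View pics/s12.png

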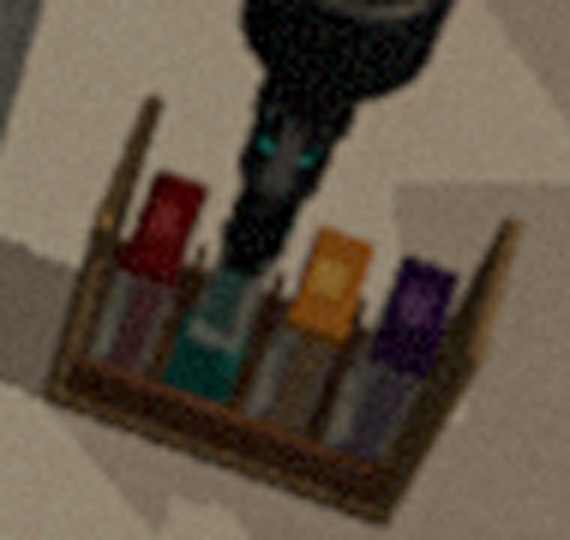

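Wrist view: the held case (centre col 318.5) lines up with amber (318.5) and violet (318.5). The scene view shows the foot over the felt. I lower between the dividers.

```bash
python3 -m handwheel '[{"xyz":[0,0,2],"dr":[0,0,0]},{"xyz":[0,0,2],"dr":[0,0,0]},{"xyz":[0,0,2],"dr":[0,0,0]},{"xyz":[0,0,2],"dr":[0,0,0]},{"xyz":[0,0,2],"dr":[0,0,0]},{"xyz":[0,0,2],"dr":[0,0,0]},{"xyz":[0,0,2],"dr":[0,0,0]},{"xyz":[0,0,1],"dr":[0,0,0]},{"xyz":[0,0,0],"dr":[0,0,0]},{"xyz":[0,0,0],"dr":[0,0,0]}]'
```

```text
t: 26.65
position: [0.5427, 0.2705, 0.124]
tool_rot: [[0.11, 0.994, -0.0], [0.994, -0.11, 0.0], [0.0, -0.0, -1.0]]
ft_force: [-0.4, -1.1, -2.1]
finger_gap: 0.647
```

```bash
python3 -m handwheel '[{"xyz":[0,0,3],"dr":[0,0,0]},{"xyz":[0,0,3],"dr":[0,0,0]},{"xyz":[0,0,3],"dr":[0,0,0]},{"xyz":[0,0,3],"dr":[0,0,0]},{"xyz":[0,0,3],"dr":[0,0,0]},{"xyz":[0,0,3],"dr":[0,0,0]},{"xyz":[0,0,2],"dr":[0,0,0]},{"xyz":[0,0,0],"dr":[0,0,0]},{"xyz":[0,0,0],"dr":[0,0,0]},{"xyz":[0,0,0],"dr":[0,0,0]}]'
```

```text
t: 27.48
position: [0.5429, 0.2705, 0.1042]
tool_rot: [[0.11, 0.994, 0.0], [0.994, -0.11, 0.0], [0.0, 0.0, -1.0]]
ft_force: [-0.7, 0.8, -2.5]
finger_gap: 0.651
```

```bash
python3 -m handwheel '[{"xyz":[0,0,3],"dr":[0,0,0]},{"xyz":[0,0,3],"dr":[0,0,0]},{"xyz":[0,0,3],"dr":[0,0,0]},{"xyz":[0,0,3],"dr":[0,0,0]},{"xyz":[0,0,3],"dr":[0,0,0]},{"xyz":[0,0,3],"dr":[0,0,0]},{"xyz":[0,0,2],"dr":[0,0,0]},{"xyz":[0,0,0],"dr":[0,0,0]},{"xyz":[0,0,0],"dr":[0,0,0]},{"xyz":[0,0,0],"dr":[0,0,0]}]'
```

```text
t: 28.32
position: [0.5429, 0.2705, 0.0843]
tool_rot: [[0.11, 0.994, 0.0], [0.994, -0.11, 0.0], [0.0, 0.0, -1.0]]
ft_force: [-0.2, 0.2, -2.9]
finger_gap: 0.648
```

Foot is about 8 mm above the felt, no contact yet. I continue in fine steps.

```bash
python3 -m handwheel '[{"xyz":[0,0,1],"dr":[0,0,0]},{"xyz":[0,0,1],"dr":[0,0,0]},{"xyz":[0,0,1],"dr":[0,0,0]},{"xyz":[0,0,1],"dr":[0,0,0]},{"xyz":[0,0,1],"dr":[0,0,0]},{"xyz":[0,0,1],"dr":[0,0,0]},{"xyz":[0,0,0],"dr":[0,0,0]},{"xyz":[0,0,0],"dr":[0,0,0]},{"xyz":[0,0,0],"dr":[0,0,0]},{"xyz":[0,0,0],"dr":[0,0,0]}]'
```

```text
t: 29.15
position: [0.5429, 0.2705, 0.0782]
tool_rot: [[0.11, 0.994, 0.0], [0.994, -0.11, 0.0], [0.0, 0.0, -1.0]]
ft_force: [-0.3, -0.5, -1.6]
finger_gap: 0.647
```

```bash
python3 -m handwheel '[{"xyz":[0,0,0.5],"dr":[0,0,0]},{"xyz":[0,0,0],"dr":[0,0,0]},{"xyz":[0,0,0.5],"dr":[0,0,0]},{"xyz":[0,0,0],"dr":[0,0,0]},{"xyz":[0,0,0.5],"dr":[0,0,0]},{"xyz":[0,0,0],"dr":[0,0,0]},{"xyz":[0,0,0],"dr":[0,0,0]},{"xyz":[0,0,0],"dr":[0,0,0]},{"xyz":[0,0,0],"dr":[0,0,0]},{"xyz":[0,0,0],"dr":[0,0,0]}]'
```

```text
t: 29.98
position: [0.5428, 0.2705, 0.0766]
tool_rot: [[0.11, 0.994, 0.0], [0.994, -0.11, 0.0], [0.0, 0.0, -1.0]]
ft_force: [-1.2, -0.4, -1.0]
finger_gap: 0.65
```

```bash
python3 -m handwheel '[{"xyz":[0,0,0.5],"dr":[0,0,0]},{"xyz":[0,0,0],"dr":[0,0,0]},{"xyz":[0,0,0.5],"dr":[0,0,0]},{"xyz":[0,0,0],"dr":[0,0,0]},{"xyz":[0,0,0],"dr":[0,0,0]},{"xyz":[0,0,0],"dr":[0,0,0]},{"xyz":[0,0,0],"dr":[0,0,0]},{"xyz":[0,0,0],"dr":[0,0,0]},{"xyz":[0,0,0],"dr":[0,0,0]},{"xyz":[0,0,0],"dr":[0,0,0]}]'
python3 - <<'E'
from h import *
s=arm.read_camera('scene'); c=arm.read_camera('wrist'); cv2.imwrite('pics/w13.png',c['image'][:,:,::-1])
cv2.imwrite('pics/s13.png',cv2.resize(s['image'][165:255,385:480,::-1],None,fx=6,fy=6,interpolation=2))
E
```

```text
t: 30.82
position: [0.5429, 0.2706, 0.0763]
tool_rot: [[0.11, 0.994, 0.001], [0.994, -0.11, 0.0], [0.0, 0.001, -1.0]]
ft_force: [-2.3, -0.8, 5.8]
finger_gap: 0.647
```

View pics/s13.png

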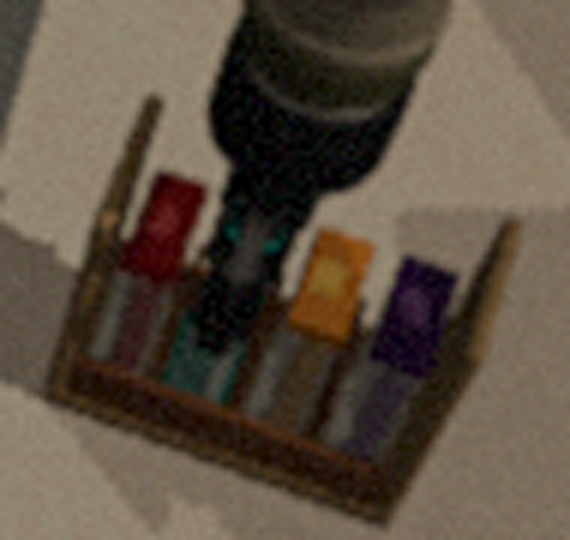

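View pics/w13.png

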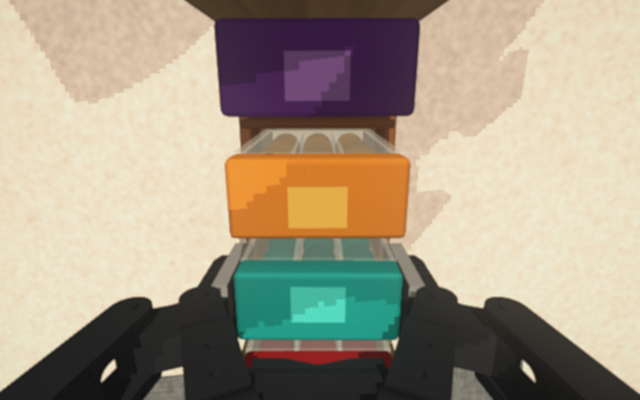

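Seated: contact 5.8 N exactly at the predicted height, tops level with amber. Release.

```bash
python3 -m handwheel '[{"xyz":[0,0,0],"dr":[0,0,0]},{"xyz":[0,0,0],"dr":[0,0,0]},{"xyz":[0,0,0],"dr":[0,0,0]},{"xyz":[0,0,0],"dr":[0,0,0]},{"xyz":[0,0,0],"dr":[0,0,0]},{"xyz":[0,0,0],"dr":[0,0,0]},{"xyz":[0,0,0],"dr":[0,0,0]},{"xyz":[0,0,0],"dr":[0,0,0]},{"xyz":[0,0,0],"dr":[0,0,0]},{"xyz":[0,0,0],"dr":[0,0,0]}]' 0.85
python3 -c "
from h import *
c=arm.read_camera('wrist'); cv2.imwrite('pics/w14.png',c['image'][:,:,::-1])"
```

```text
t: 31.75
position: [0.5428, 0.2705, 0.0756]
tool_rot: [[0.11, 0.994, 0.0], [0.994, -0.11, 0.0], [0.0, 0.0, -1.0]]
ft_force: [0.0, -0.5, -0.3]
finger_gap: 0.85
```

View pics/w14.png

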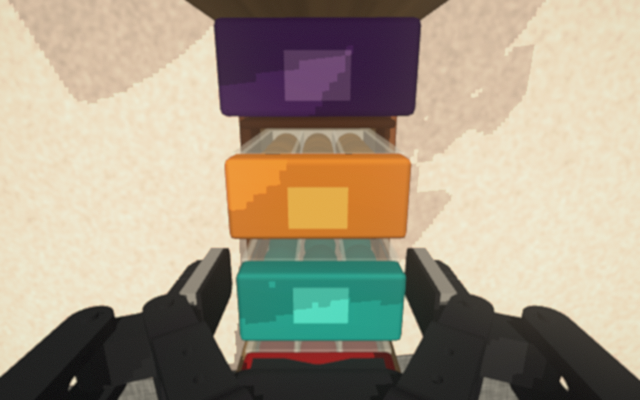

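The case stays put with the fingers clear. I open fully and retreat straight up.

```bash
python3 -m handwheel '[{"xyz":[0,0,0],"dr":[0,0,0]},{"xyz":[0,0,0],"dr":[0,0,0]},{"xyz":[0,0,0],"dr":[0,0,0]},{"xyz":[0,0,-4],"dr":[0,0,0]},{"xyz":[0,0,-8],"dr":[0,0,0]},{"xyz":[0,0,-12],"dr":[0,0,0]},{"xyz":[0,0,-16],"dr":[0,0,0]},{"xyz":[0,0,-20],"dr":[0,0,0]},{"xyz":[0,0,-24],"dr":[0,0,0]},{"xyz":[0,0,-24],"dr":[0,0,0]}]' 1
python3 -m handwheel '[{"xyz":[-10,0,-24],"dr":[0,0,0]},{"xyz":[-25,0,-24],"dr":[0,0,0]},{"xyz":[-30,0,-20],"dr":[0,0,0]},{"xyz":[-30,0,-20],"dr":[0,0,0]},{"xyz":[-20,0,-10],"dr":[0,0,0]},{"xyz":[0,0,0],"dr":[0,0,0]},{"xyz":[0,0,0],"dr":[0,0,0]},{"xyz":[0,0,0],"dr":[0,0,0]},{"xyz":[0,0,0],"dr":[0,0,0]},{"xyz":[0,0,0],"dr":[0,0,0]}]'
python3 - <<'E'
from h import *
s=arm.read_camera('scene'); c=arm.read_camera('wrist'); t=arm.read_camera('top'); cv2.imwrite('pics/w15.png',c['image'][:,:,::-1])
cv2.imwrite('pics/s15.png',cv2.resize(s['image'][120:270,180:480,::-1],None,fx=2.6,fy=2.6,interpolation=2))
r=arm.outline_of('case_turq_mid','scene')[0]; print(r['p'],r['rect'])
r=arm.outline_of('case_pink_mid','top')[0]; print(r['p'],r['rect'])
E
```

```text
t: 32.63
position: [0.5425, 0.2704, 0.1852]
tool_rot: [[0.11, 0.994, -0.0], [0.994, -0.11, 0.0], [0.0, -0.0, -1.0]]
ft_force: [0.9, -0.2, -0.4]
finger_gap: 1.0
t: 33.47
position: [0.5298, 0.157, 0.2807]
tool_rot: [[0.108, 0.994, -0.002], [0.994, -0.108, 0.0], [-0.0, -0.002, -1.0]]
ft_force: [0.5, 0.4, -0.5]
finger_gap: 1.005
0.78 [413.7, 199.3, 16.1, 31.8]
0.86 [374.6, 235.1, 40.0, 29.0]
```

View pics/w15.png

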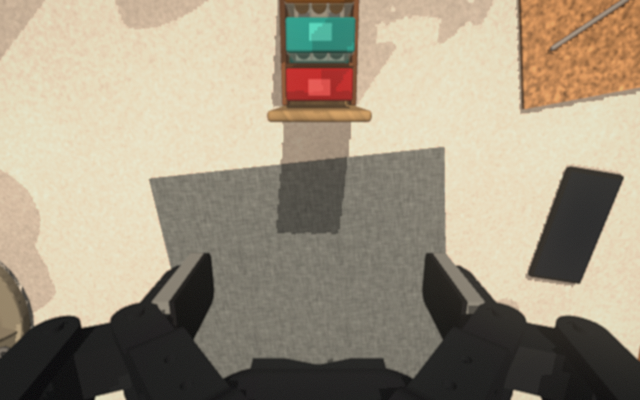

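View pics/s15.png

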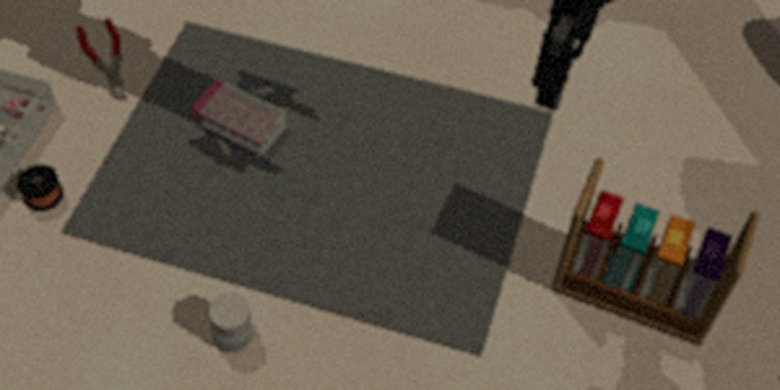

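The turquoise case stands upright between red and amber, tops in line, and everything else is where it was. Handing in.

```bash
python3 -c "
from rig import arm
print(arm.job_done())"
```

```text
the job is handed in; nothing more can be done
None
```

The turquoise case now stands latch end up in its own felt-lined place, between the red and amber cases. I handed the job in at about 33.6 s of the 64 s allowed.

**How it went:** I picked the case up with the tool tilted 40° and stood it on its foot end on the mat. I then regrasped it from above across its width, lowered it into the place and opened the fingers only once it was resting on the felt.

**Last checks that passed:**
- **Seating:** contact came at 5.8 N upward, with the measured tool height at 76.3 mm, exactly as worked out for the case resting on the felt.
- **Final pictures:** the wrist and scene views show the case upright, its top level with the red and amber cases. The pink case, pliers, spool, jar and the other stored cases look unmoved.
- **Forces:** the highest reading between moves was about 10 N, when the case was set down on the mat.

**Checks that disagreed:** the cameras' first estimates of the rack differed by a few mm. The top camera's fit was poor and put the rack 3–5 mm further in x than the other two. I settled on about +2 mm in x from the overlays, and the case went in with no side contact. The outline finder also once mistook another object for the turquoise case in the top view, and I left that result out.

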